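# Pry up a bonding plate and pack its low foot

### The arm

A 6-joint arm with a two-finger parallel gripper is mounted at the origin on the work surface. World frame = base frame: x ahead of the robot, y to its left, z up, the work surface at z = 0. Lengths are in m, angles in rad, forces in N, time in s.
With the tool pointing down it reaches from about 0.275 to 0.975 m from the base axis. Payload 8.4 kg.
Tool frame: the origin (TCP) lies midway between the tips of the shut fingers; the grasp point (between the pads) lies 19 mm behind it; y points along the fingers, z is the direction in which the jaws open and shut, and the axes are right-handed (so a half turn about y gives the same grasp; the last joint's range is limited). The gripper opens to 92 mm and grips with 3 to 60 N. Pads are 20 mm wide; open, the fingers measure 128 mm over their backs; the gripper's body (75 mm by 189 mm) begins 69 mm behind the grasp point.
Start: joints at [1.205, 0.353, 1.633, -0, 1.155, -0.002], TCP at [0.222, 0.584, 0.215] pointing down, gripper open.
Joint ranges: [-2.63, 2.63], [-0.92, 2.1], [0.06, 2.66], [-1.3, 4.44], [0, 2.69], [-3.02, 3.02]. Speed limits (rad/s): [2.22, 2.22, 2.79, 3.14, 3.14, 3.14].

### API

Orientations are given as a unit quaternion [w, x, y, z].
In Python, from rig import env gives the robot as it stands. The module is installed in compiled form; this text tells all that it offers.
- The arm moves only by the shell command python3 -m pendant 'ROWS' [OPENING]. ROWS is JSON, a list that holds one entry, the list of rows, each a list of 4 numbers: the shift along the tool's x, y, z in m, then the turn about the tool's y in degrees. In form: [[[dx, dy, dz, spin], ...]]. A call has 1 to 10 rows; each row is the pose to reach, as a shift and turn from the pose commanded when the call began, along the tool's axes at that moment; what a row does not reach only later rows make up. A row lasts 1/10 s, in which the tool goes at most 50 mm and 8.59 degrees, less where a joint would pass 70% of its speed; a pose out of reach is approached as far as the arm can. A call with a gripper value outside its range is refused whole. OPENING is the closure in counts, from 0 (fully open) to 255 (shut), set as the call begins (- or left out, the last holds). The fingers move at their own pace and stop on an object; the grip force is fixed at half the most. Time passes only in rows, so rows that repeat a pose let the fingers close. It gives the time, the measured TCP pose, the force and the opening at its end, in the units of the state.
- env.state(): the state, without advancing time (a new reading comes with each control period).
- env.grab_frame(name): name is "scene" or "top" or "wrist"; returns the picture (480x640x3 uint8, red, green, blue); there is no depth.
- env.calibration(name): a dict with "K" (3x3 intrinsics, pixels), "view" (4x4, takes a point from world to camera coordinates). Camera axes: x right, y down, z forward; pixel columns grow to the right and rows downward; lengths in m; the calibration is good to about 2 mm. A picture is of the moment at which its call begins: read the wrist's pose just before it. calibration takes no time and is no camera call; for the wrist camera it gives the pose at the moment of the call.
- env.sign_off(): hands the job in, once; it reports no verdict.
Trained networks look in the newest picture that a camera, given by its name, has taken for a name from the list of things; names that differ only in an ending like _2 or _b are one class to them, and where a whole thing is asked for, a point or a joint stands for the part that bears it (a point fixed in the world has none). Each returns a list of dicts, best first, with "p" (0 to 1); they miss things now and then, are a little off and sometimes report something else, mostly with a low value. They report only what shows in the picture. A call takes as long as a camera call. They do not tell look-alikes from the thing itself.
- env.recognise(camera, target): "rect" ([centre column, centre row, width, height] in pixels, round what is visible of it).
- env.spot_point(camera, target): "point" ([column, row] in pixels: a listed point, or the origin of a listed thing).
The state is a dict: "clock": time; "joint_pos": joint angles; "joint_vel": joint speeds; "joint_torque": joint torques, N m; "eef_pos": TCP position; "orientation": TCP orientation; "force": force on the tool from outside, world axes, zero at the start; "ft_torque": the same for the moment, N m; "grip_width": opening from 0.0 (shut) to 1.0 (fully open).
Only numpy, scipy, OpenCV 4.12 (cv2) and the standard library are available. Lean on these libraries where they do the work, as an engineer would, in place of code of your own. Each camera call takes 0.05 s, during which the arm holds its last target.

### The job

The heavy aluminium plate with the clear column on it leans because its single front foot has lost its pad. Take the pry bar, lay it over the fulcrum block with its tip under the plate's front edge and lever the edge right up; the bar's weight keeps it up, so leave it there while you slip the shim's square head centrally under the raised foot. Then draw the bar out so that the plate comes down level on the shim, and lay the bar flat on the bench clear of plate and block, without shifting or upsetting the column or the bottle.

Things in the scene. Friction and masses are not known exactly. Their poses are not given: they have to be found in the camera images.
- plate: Heavy aluminium plate, 2.1 kg, 260 x 220 x 13 mm, on three 36 mm round feet. Origin: under its centre, level with the back feet's soles, 33 mm below its underside. x: front edge to back; y: along the edges; z: up. Front edge (pried) at x = -110 mm, facing world -y within 17 degrees. Front foot at x -85, y 0, sole at z +8 mm; back feet at x 85, y +-105. Starts leaning 2.7 degrees down to the front.
- plate_edge (a point): Point on the lower front edge of the plate opposite the block, 85 mm to the -y side of the front foot; about 24 mm above the bench at the start. The bar's tip goes about 18 mm in under here, with the bar over the block and sloping some 20 degrees down to the tip; levered right down it slopes 5 degrees up to the tip. Axes as the plate's.
- plate_foot (a point): Centre of the sole of the plate's single front foot (36 mm diameter, centre 25 mm behind the front edge). It stands on the bench at the start, and is 12 to 16 mm above it when the bar is levered right down. Axes as the plate's.
- block_ridge (a point): Fulcrum: loose steel block, 36 mm deep, 50 mm wide, with a half-round top (radius 14 mm). This point is the middle of its ridge, 28 mm above the bench. y runs along the ridge, x across it towards the plate. It already stands where it is needed: ridge 42 to 61 mm in front of the plate's front edge, opposite plate_edge.
- bar_mid (a point): Pry bar of dark steel, 0.94 kg, 400 mm long, lying flat. Point: its balance point, half-way up the 19 x 19 mm shaft, 230 mm from the chisel tip, 170 mm from the free end. x to the tip, z out of the upper face. Flat underside; the last 120 mm are a neck 22 mm wide tapering from 14 to 5 mm thick at the tip. With the free end down on the bench its weight alone holds the plate up.
- shim_head (a point): Shim: loose aluminium packing plate, 8 mm thick, 0.13 kg, lying flat: a square head 64 x 64 mm with a tab 24 mm wide and 70 mm long. Point: centre of the square head, half-way up. x points from the tab to the head, z up.
- shim_tab (a point): Centre of the shim's tab, half-way up (4 mm), where it can be gripped across its 24 mm; 67 mm behind the head's centre along the shim's -x. Axes as the shim's.
- column: Clear acrylic tube 90 mm in diameter on a round flange of 124 mm, 182 mm tall in all, 0.4 kg, standing loose on the plate. Origin: centre of its underside.
- bottle: Amber bottle, 72 mm in diameter, 190 mm tall, a bystander at the right. Origin: centre of its underside.
There are look-alikes about, which are no part of the job. Leave any turquoise look-alike of the column alone.

How it is judged:
By the outcome, as a careful person would: the job done as asked, in the order asked, and still so for the second after the job is handed in, with the robot touching nothing.
It also fails if it takes over 72 s, if anything falls off the work surface, if the arm or the gripper's body presses on something with over 40 N, if the wrist force passes 120 N, or if a joint passes its speed limit or range.

## Working session

There is one attempt and no reset: what is moved stays moved. The work goes in short steps, Python scripts to look and compute and a shell command to move; the robot and the scene stay as the last step left them, time stands still between calls to the robot, and variables do not carry over. Pictures are saved under pics/ and viewed, and the job is handed in when it is done.

```bash
mkdir -p pics; ls; python3 - <<'E'
from rig import env
import cv2,numpy as np
s=env.state(); print(s)
for n in ["scene","top","wrist"]:
    f=env.grab_frame(n); cv2.imwrite(f"pics/{n}0.png",f[:,:,::-1])
    c=env.calibration(n); print(n,np.round(c["K"],1).tolist(),np.round(c["view"],4).tolist())
E
```

```text
pics
{'clock': 0.0, 'joint_pos': array([ 1.20462384e+00,  3.53636819e-01,  1.63414483e+00, -1.35981152e-05,
        1.15521843e+00, -2.39789546e-03]), 'joint_vel': array([ 0.00160071, -0.00064022, -0.00164425,  0.00154189, -0.00105877,
        0.00059298]), 'joint_torque': array([ 4.21765581e-03, -5.93846333e+01, -3.34234214e+01,  6.99757109e-02,
        2.31306721e-02, -1.28901038e-04]), 'eef_pos': array([0.22219746, 0.58362141, 0.21386621]), 'orientation': array([-0.69495259,  0.69593255, -0.12799067,  0.12781696]), 'force': array([-0.05929333, -0.84147701, -0.18945733]), 'ft_torque': array([-0.01562102, -0.04524034,  0.05795354]), 'grip_width': 0.9998304324173979}
scene [[594.0, 0.0, 327.6], [0.0, 594.0, 241.6], [0.0, 0.0, 1.0]] [[-0.7537, 0.657, 0.0178, 0.3277], [0.5246, 0.6177, -0.586, -0.1743], [-0.3959, -0.4323, -0.8102, 1.5932], [0.0, 0.0, 0.0, 1.0]]
top [[447.8, 0.0, 325.9], [0.0, 447.8, 226.1], [0.0, 0.0, 1.0]] [[-0.008, -1.0, 0.003, -0.0183], [-0.9817, 0.0072, -0.1903, 0.4533], [0.1902, -0.0045, -0.9817, 1.1392], [0.0, 0.0, 0.0, 1.0]]
wrist [[368.2, 0.0, 322.3], [0.0, 368.2, 238.9], [0.0, 0.0, 1.0]] [[0.3567, 0.9342, -0.0021, -0.624], [0.8998, -0.343, 0.2696, -0.0307], [0.2511, -0.0981, -0.963, 0.3909], [0.0, 0.0, 0.0, 1.0]]
```

View pics/scene0.png

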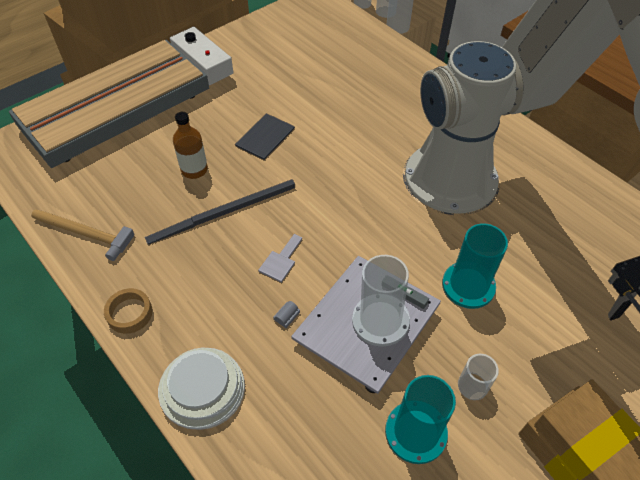

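View pics/top0.png

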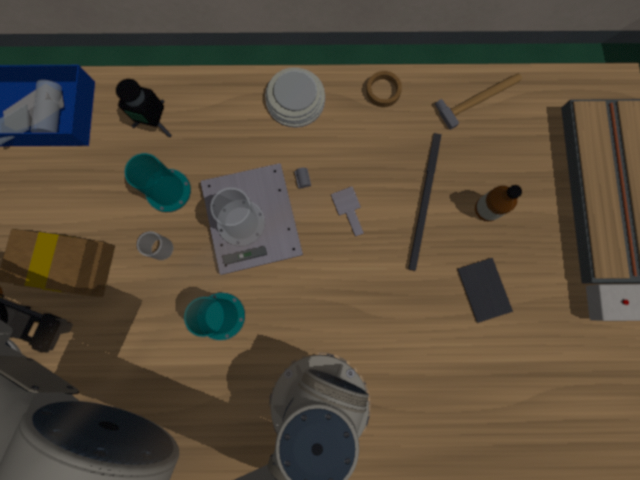

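View pics/wrist0.png

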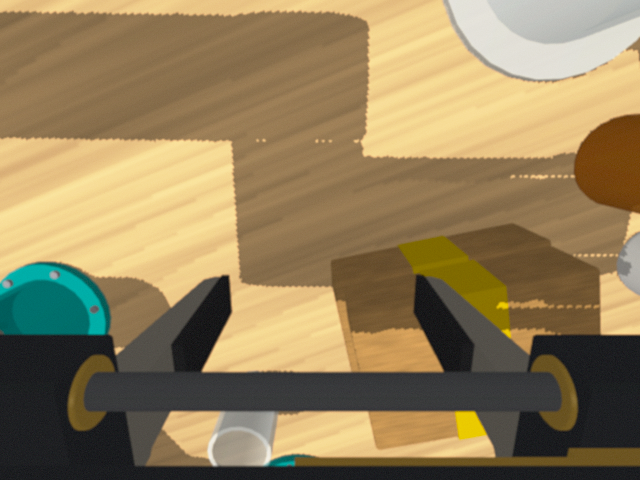

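```bash
cat > h.py <<'E'
from rig import env
import cv2,numpy as np
from scipy.spatial.transform import Rotation as R
def ray(cam,uv,z,c=None):
    c=c or env.calibration(cam); V=np.array(c["view"]);K=np.array(c["K"])
    d=V[:3,:3].T@np.linalg.inv(K)@np.array([uv[0],uv[1],1.]); o=-V[:3,:3].T@V[:3,3]
    return o+d*(z-o[2])/d[2]
def proj(cam,p,c=None):
    c=c or env.calibration(cam); V=np.array(c["view"]);K=np.array(c["K"])
    q=V[:3,:3]@np.asarray(p)+V[:3,3]; q=K@q; return q[:2]/q[2]
def tri(obs):
    A=[];b=[]
    for cam,uv in obs:
        c=env.calibration(cam);V=np.array(c["view"]);K=np.array(c["K"]);P=K@V[:3]
        for k in range(2):
            r=uv[k]*P[2]-P[k]; A.append(r[:3]);b.append(-r[3])
    return np.linalg.lstsq(np.array(A),np.array(b),rcond=None)[0]
def pose():
    s=env.state(); q=s["orientation"]; return s["eef_pos"],R.from_quat([q[1],q[2],q[3],q[0]]).as_matrix(),s
def save(cam,name,crop=None,scale=1):
    f=env.grab_frame(cam)[:,:,::-1]
    if crop: x0,y0,x1,y1=crop; f=f[y0:y1,x0:x1]
    f=cv2.resize(f,None,fx=scale,fy=scale,interpolation=cv2.INTER_CUBIC); cv2.imwrite("pics/"+name+".png",f)
E
python3 - <<'E'
from h import *
Z=dict(plate_edge=.024,plate_foot=0,block_ridge=.028,bar_mid=.0095,shim_head=.004,shim_tab=.004,column=.045,bottle=0,plate=0)
save("scene","s1",(130,160,450,400),2.4); save("top","t1",(190,120,460,290),2.9)
for t,z in Z.items():
    for cam in ("scene","top"):
        for r in env.spot_point(cam,t)[:3]:
            print(t,cam,np.round(r["point"],1),round(r["p"],2),np.round(ray(cam,r["point"],z),4))
E
```

```text
plate_edge scene [303.2 327.9] 0.87 [0.5958 0.1032 0.024 ]
plate_edge top [285.  178.6] 0.77 [0.5904 0.0891 0.024 ]
plate_foot scene [333.3 310. ] 0.7 [0.5072 0.1028 0.    ]
plate_foot top [282.6 211.5] 0.67 [0.5035 0.097  0.    ]
block_ridge scene [282.5 309.9] 0.58 [0.6034 0.0409 0.028 ]
block_ridge top [299.6 176.2] 0.67 [0.5957 0.0489 0.028 ]
bar_mid scene [232.5 206.5] 0.59 [ 0.5076 -0.284   0.0095]
bar_mid scene [274.9 268.5] 0.26 [ 0.5419 -0.0663  0.0095]
bar_mid top [422.4 208.2] 0.73 [ 0.5078 -0.287   0.0095]
shim_head scene [276.5 267.3] 0.72 [ 0.5349 -0.0696  0.004 ]
shim_head top [343.3 199.7] 0.95 [ 0.5348 -0.0707  0.004 ]
shim_head top [251.4 219.2] 0.39 [0.4816 0.1818 0.004 ]
shim_tab scene [292.  244.7] 0.65 [ 0.4654 -0.097   0.004 ]
shim_tab top [355.4 222.6] 0.8 [ 0.47   -0.1028  0.004 ]
column scene [416. 432.] 0.86 [0.5806 0.425  0.045 ]
column scene [467.5 284.2] 0.74 [0.2503 0.2682 0.045 ]
column scene [377.9 319.4] 0.57 [0.4667 0.2011 0.045 ]
column top [168.  194.9] 0.72 [0.5409 0.3993 0.045 ]
column top [240.4 221.9] 0.7 [0.4658 0.2039 0.045 ]
column top [219.9 314.3] 0.69 [0.2267 0.2492 0.045 ]
bottle scene [192.2 172. ] 0.97 [ 0.5161 -0.457   0.    ]
bottle scene [275.  265.6] 0.39 [ 0.5331 -0.0779  0.    ]
bottle top [485.1 209.1] 0.61 [ 0.5062 -0.4624  0.    ]
plate scene [365.6 328.4] 0.62 [0.4834 0.1845 0.    ]
plate top [251.1 219.2] 0.97 [0.4824 0.1833 0.    ]
```

View pics/s1.png

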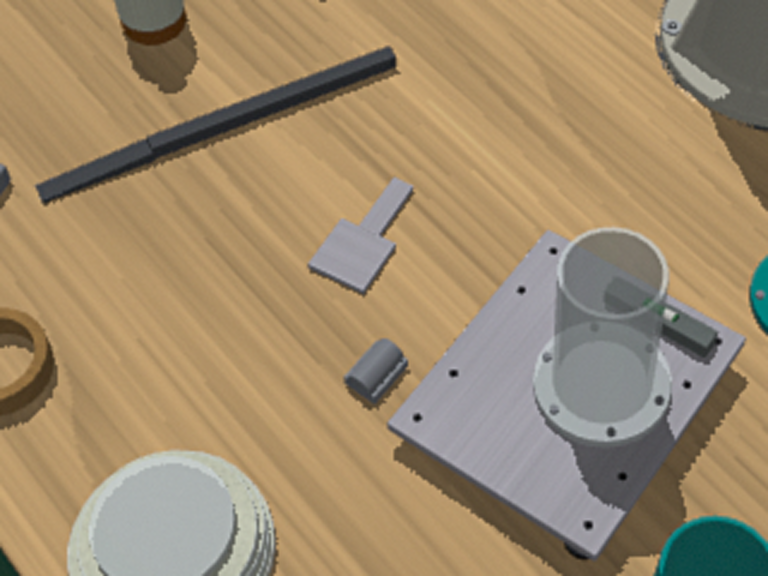

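View pics/t1.png

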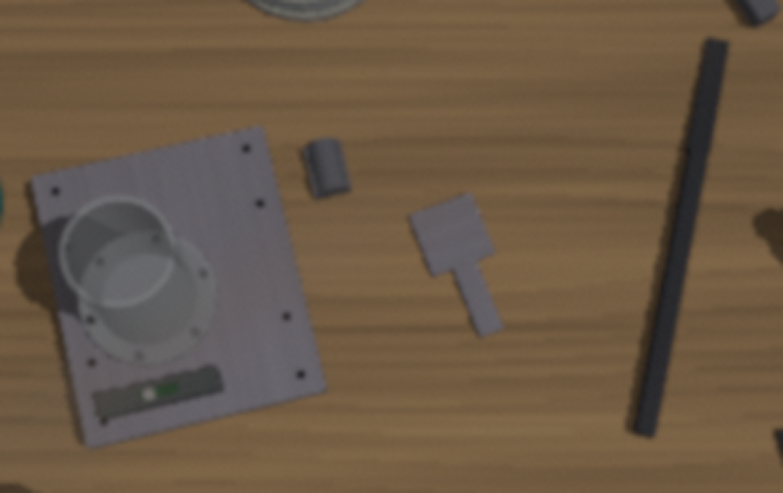

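```bash
python3 - <<'E'
from h import *
T=lambda x,y:(x/2.9+190-.33,y/2.9+120-.33)
S=lambda x,y:(x/2.4+130-.3,y/2.4+160-.3)
print("bar tip",ray("top",T(715,40),.006),ray("scene",S(42,190),.005))
print("bar end",ray("top",T(643,433),.015),ray("scene",S(391,57),.013))
print("front corners",tri([("top",T(262,127)),("scene",S(389,426))]),"other",tri([("top",T(324,388)),("scene",S(549,232))]))
print("back",tri([("top",T(32,178)),("scene",S(598,549))]),tri([("top",T(88,445)),("scene",S(744,340))]))
p,M,s=pose();print(p);print(np.round(M,3))
for n in("plate_foot","plate_edge","block_ridge"):
    a=[(c,env.spot_point(c,n)[0]["point"]) for c in("top","scene")]; print(n,a,tri(a))
E
```

```text
bar tip [ 0.72636399 -0.33776077  0.006     ] [ 0.72366935 -0.33837207  0.005     ]
bar end [ 0.34089081 -0.24830827  0.015     ] [ 0.34402958 -0.24347616  0.013     ]
front corners [0.63078592 0.10490573 0.02807   ] other [0.38071071 0.04533145 0.03226922]
back [0.57600563 0.31479304 0.0483207 ] [0.33005736 0.25551133 0.04103498]
[0.22241289 0.58408678 0.21458863]
[[ 0.935  0.     0.356]
 [-0.356 -0.     0.935]
 [ 0.    -1.    -0.   ]]
plate_foot [('top', [282.6, 211.5]), ('scene', [333.3, 310.0])] [ 0.50444813  0.09886069 -0.00820094]
plate_edge [('top', [285.0, 178.6]), ('scene', [303.2, 327.9])] [0.59215743 0.09430858 0.00787634]
block_ridge [('top', [299.6, 176.2]), ('scene', [282.5, 309.9])] [0.60078287 0.04373983 0.02691384]
```

```bash
cat >> h.py <<'E'
def jaw(): 
    p,M,s=pose(); return np.degrees(np.arctan2(M[1,2],M[0,2]))
def go(x,y,z,j):
    p,M,s=pose(); d=M.T@(np.array([x,y,z])-p); sp=-(j-jaw())
    sp=(sp+180)%360-180
    print("shift",np.round(d,4),"spin",round(sp,1),"or",round(sp-np.sign(sp)*360,1),"rows",np.linalg.norm(d)/.05,abs(sp)/8.59)
def st():
    p,M,s=pose(); print("t",round(s["clock"],2),"p",np.round(p,4),"jaw",round(jaw(),1),"F",np.round(s["force"],1),"w",round(s["grip_width"],3),"q",np.round(s["joint_pos"],2))
E
python3 - <<'E'
from h import *
go(.46,.02,.36,-20)
E
```

```text
shift [ 0.4228 -0.1454 -0.4426] spin 89.2 or -270.8 rows 12.582514085844036 10.37896118920696
```

```bash
python3 -m pendant '[[[0.1,-0.1,-0.1,8],[0.42,-0.145,-0.44,80],[0.42,-0.145,-0.44,80],[0.42,-0.145,-0.44,80],[0.42,-0.145,-0.44,80],[0.42,-0.145,-0.44,80],[0.42,-0.145,-0.44,80],[0.42,-0.145,-0.44,80],[0.42,-0.145,-0.44,80],[0.42,-0.145,-0.44,80]]]'; python3 - <<'E'
from h import *
st(); go(.5,-.02,.36,-80)
E
```

```text
clock: 2.45
eef_pos: [0.4098, 0.1383, 0.3345]
orientation: [-0.449, 0.449, -0.546, 0.546]
force: [1.0, -0.6, -0.1]
grip_width: 1.0
t 2.45 p [0.4098 0.1383 0.3345] jaw -11.1 F [ 1.  -0.6 -0.1] w 1.0 q [ 0.32 -0.06  1.86 -0.    1.35  0.52]
shift [ 0.1379 -0.0255  0.1192] spin 68.9 or -291.1 rows 3.6804204493405046 8.015199831515899
```

```bash
python3 -m pendant '[[[0.138,-0.025,0.12,68],[0.138,-0.025,0.12,68],[0.138,-0.025,0.12,68],[0.138,-0.025,0.12,68],[0.138,-0.025,0.12,68],[0.138,-0.025,0.12,68],[0.138,-0.025,0.12,68],[0.138,-0.025,0.12,68]]]'; python3 - <<'E'
from h import *
st(); save("wrist","w1"); 
for t,z in dict(plate_edge=.024,plate_foot=0,block_ridge=.028,shim_head=.004,shim_tab=.004,bar_mid=.0095).items():
    for r in env.spot_point("wrist",t)[:2]: print(t,np.round(r["point"]),round(r["p"],2),np.round(ray("wrist",r["point"],z),4))
E
```

```text
clock: 3.25
eef_pos: [0.5013, -0.0181, 0.3587]
orientation: [0.066, -0.066, 0.704, -0.704]
force: [-1.2, 0.1, 0.6]
grip_width: 1.0
t 3.25 p [ 0.5013 -0.0181  0.3587] jaw -79.2 F [-1.2  0.1  0.6] w 1.0 q [-0.04  0.04  1.7   0.    1.4   1.34]
plate_edge [251. 110.] 0.64 [0.5908 0.0928 0.024 ]
block_ridge [289. 112.] 0.7 [0.5972 0.0443 0.028 ]
shim_tab [184. 179.] 0.58 [0.4804 0.1769 0.004 ]
shim_tab [372. 223.] 0.57 [ 0.4697 -0.0984  0.004 ]
bar_mid [506. 221.] 0.98 [ 0.5114 -0.2871  0.0095]
bar_mid [374. 221.] 0.25 [ 0.4747 -0.0993  0.0095]
```

View pics/w1.png

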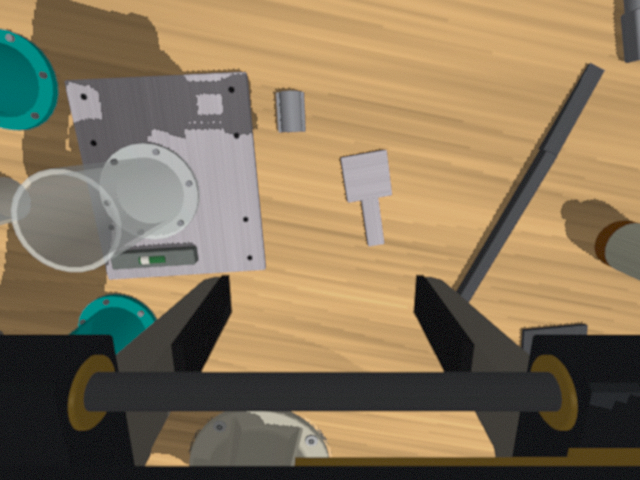

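```bash
python3 - <<'E'
from h import *
save("wrist","w2",(230,50,420,260),2.8)
a=ray("wrist",(247,74),.037);b=ray("wrist",(264,269),.037);d=(a-b);print("edge",a,b,np.linalg.norm(d),np.degrees(np.arctan2(d[1],d[0])))
t=ray("wrist",(597,70),.006);j=ray("wrist",(547,150),.017);e=ray("wrist",(462,289),.019);print(t,j,e,np.degrees(np.arctan2((t-e)[1],(t-e)[0])))
go(.385,-.258,.12,-103.4)
E
```

```text
edge [0.63008202 0.10139749 0.037     ] [0.38183281 0.04198347 0.037     ] 0.2552600529520521 13.459548745029347
[ 0.72712821 -0.33941107  0.006     ] [ 0.61717167 -0.30506873  0.017     ] [ 0.40069125 -0.25127914  0.019     ] -15.108584180410372
shift [0.161  0.2387 0.2128] spin 24.7 or -335.3 rows 7.160728230795882 2.872074696587941
```

View pics/w2.png

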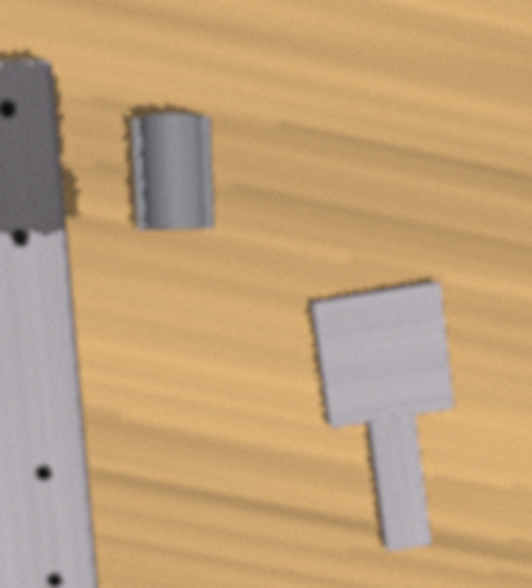

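```bash
python3 - <<'E'
from h import *
go(.413,-.264,.10,-103.5)
E
python3 -m pendant '[[[0.13,0.258,0.224,24],[0.13,0.258,0.224,24],[0.13,0.258,0.224,24],[0.13,0.258,0.224,24],[0.13,0.258,0.224,24],[0.13,0.258,0.224,24],[0.13,0.258,0.224,24],[0.13,0.258,0.224,24],[0.13,0.258,0.224,24]]]' 100; python3 - <<'E'
from h import *
st(); save("wrist","w3");go(.413,-.264,.01,-103.5)
E
```

```text
shift [0.1347 0.2587 0.2242] spin 24.8 or -335.2 rows 7.35739978621706 2.883716140126942
clock: 4.55
eef_pos: [0.4159, -0.2632, 0.0994]
orientation: [-0.081, 0.079, 0.703, -0.702]
force: [0.0, -0.2, -0.2]
grip_width: 0.61
t 4.55 p [ 0.4159 -0.2632  0.0994] jaw -102.9 F [ 0.  -0.2 -0.2] w 0.61 q [-0.57  0.3   2.01  0.    0.83  1.23]
shift [0.0036 0.0907 0.0022] spin 0.6 or -359.4 rows 1.815312739424241 0.06929609154026599
```

View pics/w3.png

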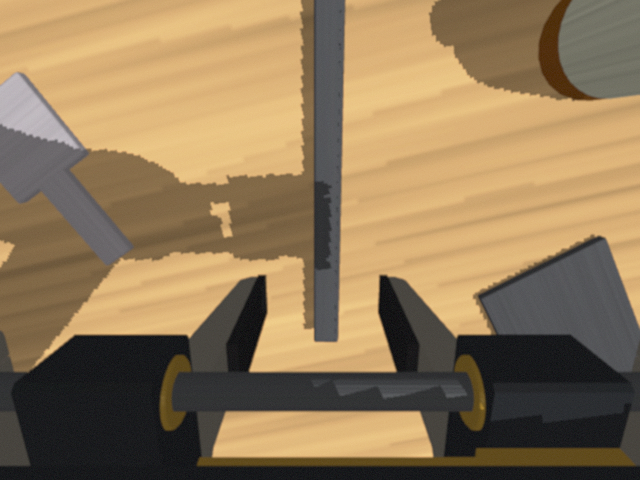

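```bash
python3 - <<'E'
from h import *
p,M,s=pose()
print("end",ray("wrist",(326,341),.0), ray("wrist",(326,341),.019), "tcp under", proj("wrist",[p[0],p[1],.01]))
print("top centre row 200",ray("wrist",(329,100),.019))
E
```

```text
end [ 0.33184941 -0.24646879  0.        ] [ 0.3431255  -0.24883301  0.019     ] tcp under [322.05216261 243.83720816]
top centre row 200 [ 0.51221771 -0.28923248  0.019     ]
```

```bash
python3 -m pendant '[[[0.002,0.05,0.003,0.6],[0.002,0.08,0.003,0.6],[0.002,0.095,0.003,0.6],[0.002,0.095,0.003,0.6]]]'; python3 -m pendant '[[[0,0,0,0],[0,0,0,0],[0,0,0,0],[0,0,0,0],[0,0,0,0]]]' 255;  python3 -m pendant '[[[0,-0.01,0,0],[0,-0.02,0,0],[0,-0.03,0,0],[0,-0.04,0,0],[0,-0.05,0,0],[0,-0.06,0,0],[0,-0.06,0,0]]]'; python3 - <<'E'
from h import *
st(); save("scene","s2",(130,100,330,260),4)
E
```

```text
clock: 5.0
eef_pos: [0.415, -0.2639, 0.0055]
orientation: [-0.083, 0.082, 0.703, -0.702]
force: [0.2, 1.4, -0.1]
grip_width: 0.609
clock: 5.5
eef_pos: [0.4148, -0.2656, 0.0062]
orientation: [0.082, -0.083, -0.702, 0.702]
force: [-1.3, 0.6, 8.2]
grip_width: 0.201
clock: 6.2
eef_pos: [0.4148, -0.2656, 0.0671]
orientation: [0.082, -0.083, -0.702, 0.702]
force: [-0.7, 0.2, -6.2]
grip_width: 0.205
t 6.2 p [ 0.4148 -0.2656  0.0671] jaw -103.4 F [-0.7  0.2 -6.2] w 0.205 q [-0.57  0.35  2.03 -0.    0.75  1.23]
```

View pics/s2.png

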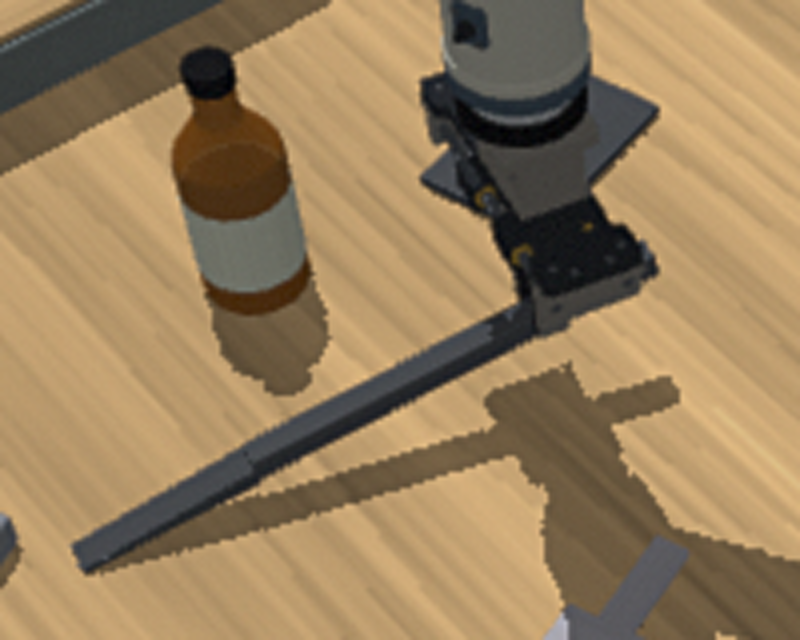

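```bash
python3 - <<'E'
from h import *
for n,uv in dict(bowlL=(266,100),bowlbot=(295,125),ringbot=(383,104),ringL=(364,88),hammer=(447,125),hamL=(437,105)).items(): print(n,ray("top",uv,0))
st();go(.4635,-.2775,.181,-103.5)
E
```

```text
bowlL [0.83501019 0.14855276 0.        ]
bowlbot [ 7.57291276e-01  6.41532307e-02 -2.22044605e-16]
ringbot [ 0.8203557 -0.1901673  0.       ]
ringL [ 0.87087077 -0.13637007  0.        ]
hammer [ 0.75440141 -0.37172239  0.        ]
hamL [ 0.81623244 -0.34642202  0.        ]
t 6.25 p [ 0.4147 -0.2654  0.0664] jaw -103.4 F [ 0.7 -0.1 -7.5] w 0.206 q [-0.57  0.35  2.04 -0.    0.75  1.23]
shift [-0.0504 -0.1146  0.0004] spin 0.1 or -359.9 rows 2.503659206083212 0.006735025528839136
```

```bash
python3 -m pendant '[[[-0.005,-0.02,0,0],[-0.01,-0.04,0,0],[-0.018,-0.06,0,0],[-0.028,-0.08,0,0],[-0.038,-0.1,0,0],[-0.05,-0.115,0,0],[-0.05,-0.115,0,0]]]'; python3 - <<'E'
from h import *
st(); save("scene","s3",(130,100,330,260),4);go(.512,-.338,.181,-45)
E
```

```text
clock: 6.95
eef_pos: [0.4649, -0.2777, 0.182]
orientation: [0.082, -0.084, -0.702, 0.703]
force: [1.5, 0.4, -7.2]
grip_width: 0.206
t 6.95 p [ 0.4649 -0.2777  0.182 ] jaw -103.4 F [ 1.5  0.4 -7.2] w 0.206 q [-0.54  0.26  1.85  0.    1.03  1.26]
shift [-0.0613 -0.0003  0.0481] spin -58.4 or 301.6 rows 1.5571229457173899 6.801828430722614
```

View pics/s3.png

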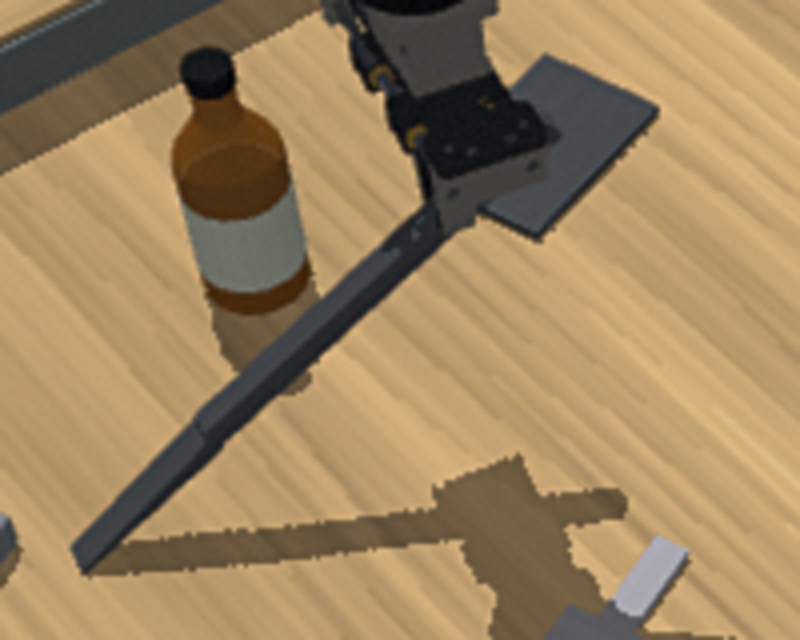

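```bash
python3 -m pendant '[[[-0.006,0,0.005,-6],[-0.012,0,0.01,-12],[-0.019,0,0.015,-18],[-0.026,0,0.02,-25],[-0.033,0,0.026,-32],[-0.04,0,0.032,-39],[-0.047,0,0.038,-46],[-0.054,0,0.043,-52],[-0.061,0,0.048,-58.4],[-0.061,0,0.048,-58.4]]]'; python3 - <<'E'
from h import *
st(); go(.742,-.279,.181,13.5)
E
```

```text
clock: 8.0
eef_pos: [0.5107, -0.338, 0.1791]
orientation: [0.27, -0.271, 0.654, -0.653]
force: [-1.1, -0.5, -5.5]
grip_width: 0.201
t 8.0 p [ 0.5107 -0.338   0.1791] jaw -45.0 F [-1.1 -0.5 -5.5] w 0.201 q [-0.59  0.37  1.69 -0.    1.08  0.2 ]
shift [-0.2052 -0.0022  0.1219] spin -58.5 or 301.5 rows 4.773722591315794 6.807418356970083
```

```bash
python3 -m pendant '[[[-0.02,-0.001,0.012,-6],[-0.045,-0.002,0.024,-12],[-0.07,-0.003,0.036,-18],[-0.095,-0.003,0.05,-25],[-0.12,-0.003,0.065,-32],[-0.145,-0.003,0.08,-39],[-0.17,-0.003,0.1,-46],[-0.19,-0.003,0.112,-52],[-0.205,-0.003,0.122,-58.5],[-0.205,-0.003,0.122,-58.5]]]'; python3 - <<'E'
from h import *
st(); save("scene","s4",(110,150,430,390),2.5); save("top","t4",(230,60,480,250),3)
def D(u,v): return u*np.array([.9725,.233])+v*np.array([-.233,.9725])
print(D(.675,-.0345-.2665), D(.675,-.0345))
E
```

```text
clock: 9.0
eef_pos: [0.7437, -0.2777, 0.1815]
orientation: [0.556, -0.555, 0.438, -0.437]
force: [0.8, -0.0, -6.4]
grip_width: 0.203
t 9.0 p [ 0.7437 -0.2777  0.1815] jaw 13.5 F [ 0.8 -0.  -6.4] w 0.203 q [-0.36  0.65  1.24  0.    1.26 -0.6 ]
[ 0.7265705 -0.1354475] [0.664476   0.12372375]
```

View pics/s4.png

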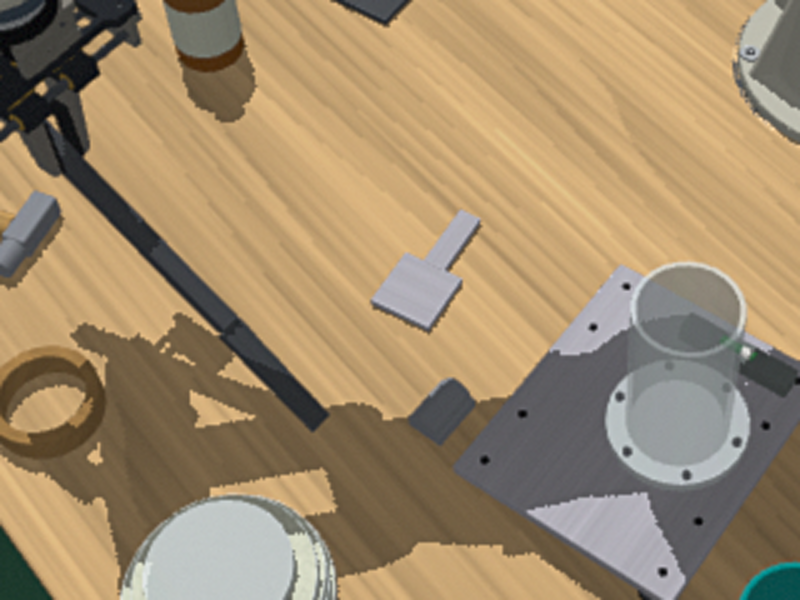

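View pics/t4.png

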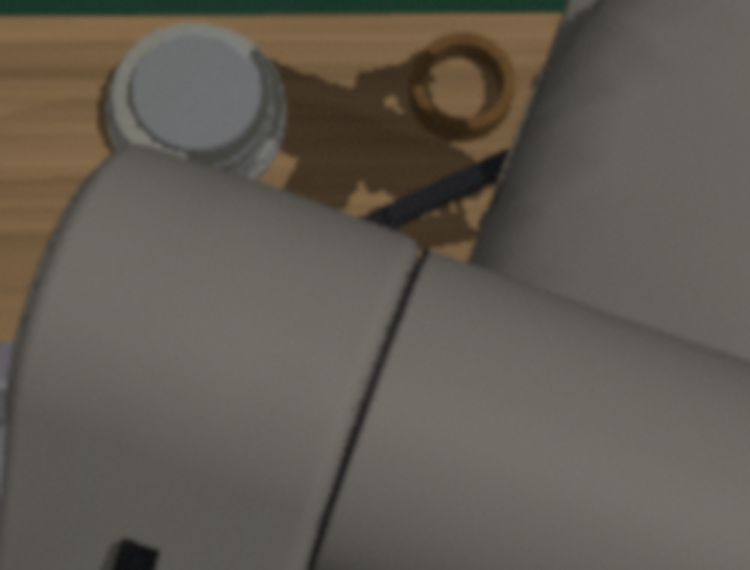

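```bash
python3 - <<'E'
from h import *
print(ray("scene",(110+319/2.5,150+419/2.5),.004), proj("scene",[.6816,-.0185,.003]))
print(proj("scene",[.6816,-.0185,.003])*1-[110,150])
go(.7266,-.1354,.181,13.5)
E
```

```text
[ 0.68423121 -0.02003613  0.004     ] [239.01015169 317.60111086]
[129.01015169 167.60111086]
shift [-0.1427  0.0009  0.0184] spin -0.2 or 359.8 rows 2.8768308877973134 0.028435829915524697
```

```bash
python3 -m pendant '[[[-0.03,0,0.004,0],[-0.06,0,0.008,0],[-0.09,0,0.012,0],[-0.12,0,0.016,0],[-0.142,0,0.018,0],[-0.142,0,0.018,0]]]'; python3 - <<'E'
from h import *
st(); save("scene","s5",(190,210,390,360),4); save("wrist","w5")
p,M,s=pose(); print(p[:2]+.2665*np.array([-.233,.9725]))
E
```

```text
clock: 9.7
eef_pos: [0.7253, -0.1339, 0.1832]
orientation: [-0.555, 0.555, -0.439, 0.437]
force: [-1.1, -0.4, -7.6]
grip_width: 0.203
t 9.7 p [ 0.7253 -0.1339  0.1832] jaw 13.5 F [-1.1 -0.4 -7.6] w 0.203 q [-0.19  0.55  1.39  0.    1.2  -0.42]
[0.66392739 0.12260989]
```

View pics/s5.png

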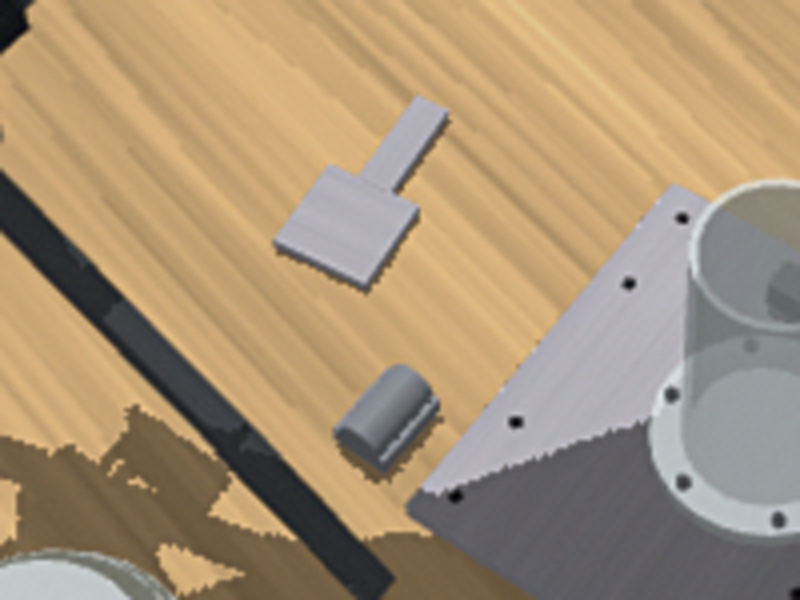

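View pics/w5.png

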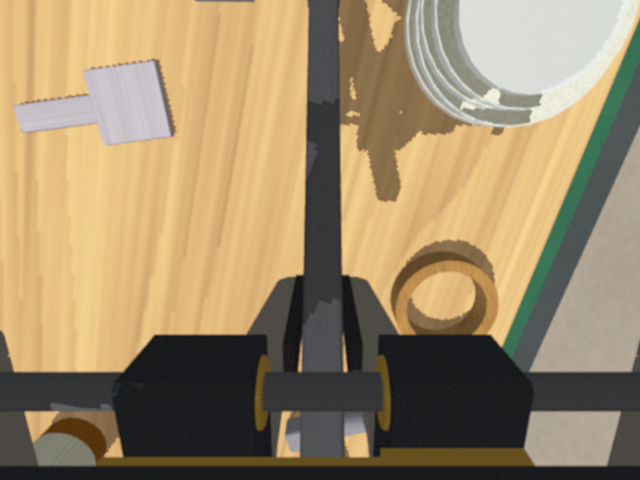

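```bash
python3 -m pendant '[[[0,0,-0.015,0],[0,0,-0.03,0],[0,0,-0.042,0],[0,0,-0.042,0]]]'; python3 - <<'E'
from h import *
st(); save("scene","s6",(190,210,390,360),4)
E
```

```text
clock: 10.2
eef_pos: [0.6846, -0.148, 0.1837]
orientation: [-0.554, 0.555, -0.439, 0.438]
force: [0.2, 0.7, -7.8]
grip_width: 0.203
t 10.2 p [ 0.6846 -0.148   0.1837] jaw 13.3 F [ 0.2  0.7 -7.8] w 0.203 q [-0.21  0.5   1.48 -0.    1.16 -0.45]
```

View pics/s6.png

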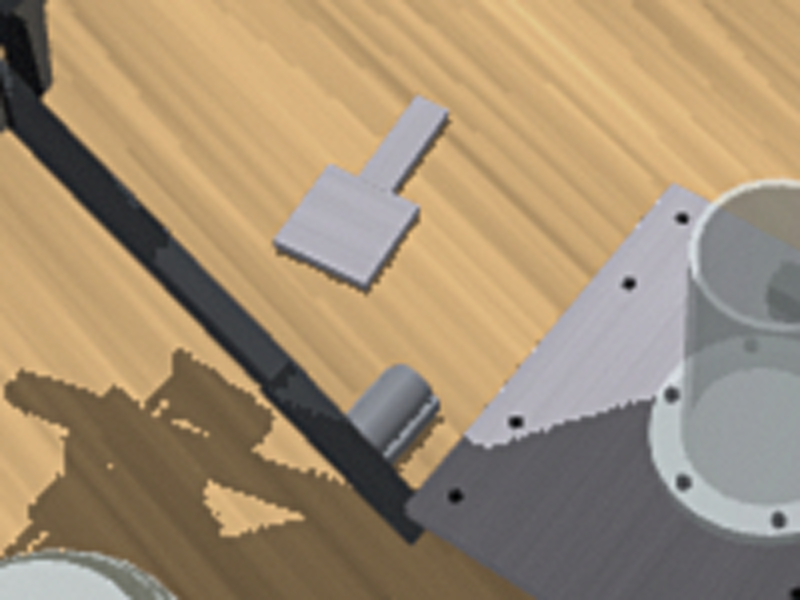

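```bash
python3 -m pendant '[[[0,0,-0.012,0],[0,0,-0.024,0],[0,0,-0.036,0],[0,0,-0.039,0],[0,0,-0.039,0]]]'; python3 - <<'E'
from h import *
st(); save("scene","s7",(190,210,390,360),4)
p,M,s=pose(); h=np.array([p[0]*.9725+p[1]*.233,-.233*p[0]+.9725*p[1]]);print("uv hand",h,"tip v",h[1]+.2665)
E
```

```text
clock: 10.75
eef_pos: [0.6474, -0.156, 0.1838]
orientation: [-0.555, 0.555, -0.438, 0.438]
force: [0.3, 1.2, -8.4]
grip_width: 0.204
t 10.75 p [ 0.6474 -0.156   0.1838] jaw 13.4 F [ 0.3  1.2 -8.4] w 0.204 q [-0.24  0.44  1.57 -0.    1.13 -0.47]
uv hand [ 0.59374029 -0.30251329] tip v -0.03601328777993357
```

View pics/s7.png

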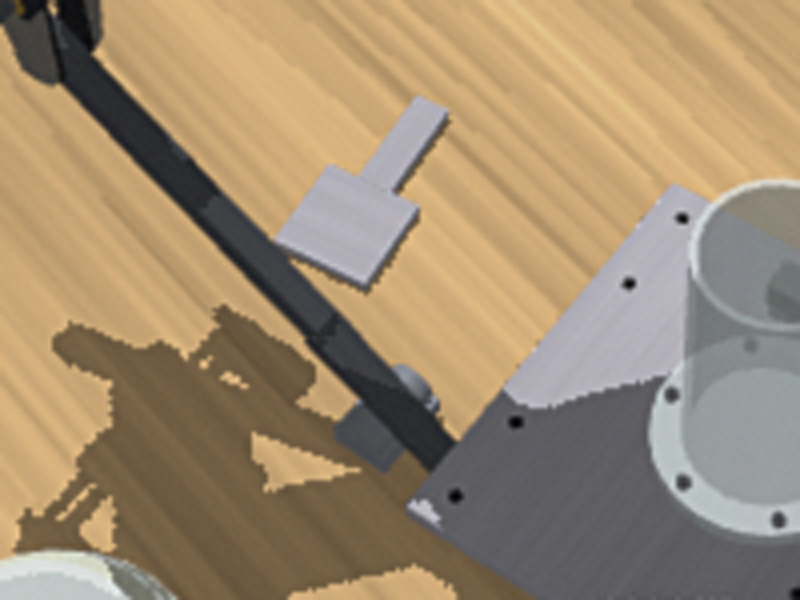

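```bash
python3 - <<'E'
import numpy as np
h0=(-.3025,.1838)
for th,s in [(24,.0682),(20,.069),(15,.0698),(10,.0706),(5,.0714),(0,.0722),(-3,.0727),(-5,.073)]:
    t=np.radians(th);c,q=np.cos(t),np.sin(t)
    tv=-.0965+.014*q+s*c; tz=.014+.014*c-s*q
    hv=tv-.324*c+.0095*q; hz=tz+.324*q+.0095*c-.003
    print(th,"tip",round(tv,4),round(tz,4),"hand",round(hv,4),round(hz,4),"rel to now dx,dy",round(-(hv-h0[0]),4),round(h0[1]-hz,4))
E
```

```text
24 tip -0.0285 -0.0009 hand -0.3206 0.1365 rel to now dx,dy 0.0181 0.0473
20 tip -0.0269 0.0036 hand -0.3281 0.1203 rel to now dx,dy 0.0256 0.0635
15 tip -0.0255 0.0095 hand -0.336 0.0995 rel to now dx,dy 0.0335 0.0843
10 tip -0.0245 0.0155 hand -0.342 0.0781 rel to now dx,dy 0.0395 0.1057
5 tip -0.0242 0.0217 hand -0.3461 0.0564 rel to now dx,dy 0.0436 0.1274
0 tip -0.0243 0.028 hand -0.3483 0.0345 rel to now dx,dy 0.0458 0.1493
-3 tip -0.0246 0.0318 hand -0.3487 0.0213 rel to now dx,dy 0.0462 0.1625
-5 tip -0.025 0.0343 hand -0.3486 0.0125 rel to now dx,dy 0.0461 0.1713
```

```bash
python3 -m pendant '[[[0.004,0.01,0,0],[0.008,0.02,0,0],[0.011,0.03,0,0],[0.015,0.04,0,0],[0.018,0.046,0,0],[0.018,0.046,0,0]]]'; python3 - <<'E'
from h import *
st(); save("scene","s8",(190,210,390,360),4)
p,M,s=pose(); h=np.array([p[0]*.9725+p[1]*.233,-.233*p[0]+.9725*p[1]]);print("uv hand",h,p[2])
E
```

```text
clock: 11.4
eef_pos: [0.6516, -0.1732, 0.1359]
orientation: [-0.555, 0.555, -0.439, 0.437]
force: [-0.1, 2.0, -5.6]
grip_width: 0.2
t 11.4 p [ 0.6516 -0.1732  0.1359] jaw 13.4 F [-0.1  2.  -5.6] w 0.2 q [-0.26  0.51  1.58  0.    1.06 -0.5 ]
uv hand [ 0.59362568 -0.31993433] 0.13663005397136876
```

View pics/s8.png

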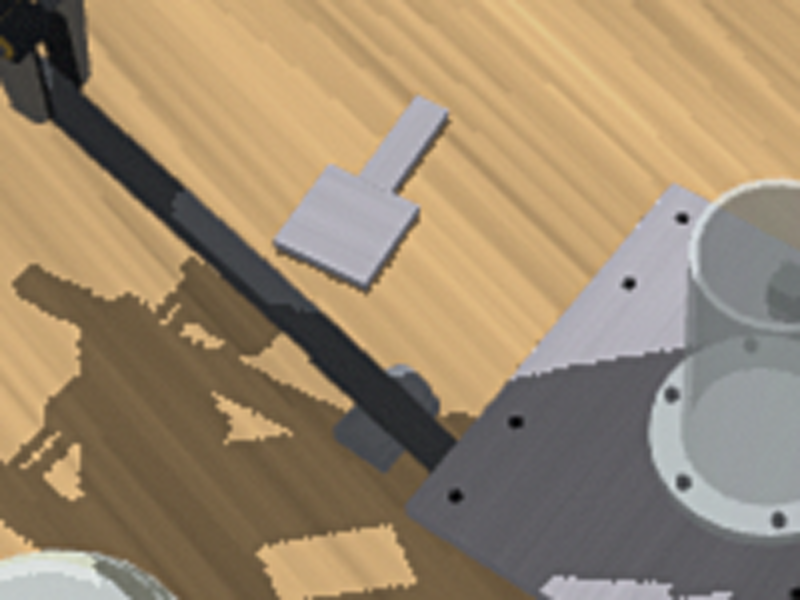

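```bash
python3 -m pendant '[[[0.004,0.009,0,0],[0.0075,0.0165,0,0],[0.012,0.028,0,0],[0.0155,0.038,0,0],[0.0185,0.049,0,0],[0.0215,0.0595,0,0],[0.0215,0.0595,0,0]]]'; python3 - <<'E'
from h import *
st(); save("scene","s9",(190,210,390,360),4)
p,M,s=pose(); h=np.array([p[0]*.9725+p[1]*.233,-.233*p[0]+.9725*p[1]]);print("uv hand",h,p[2])
E
```

```text
clock: 12.15
eef_pos: [0.6569, -0.1947, 0.0764]
orientation: [-0.555, 0.555, -0.439, 0.438]
force: [0.5, 1.1, -3.3]
grip_width: 0.203
t 12.15 p [ 0.6569 -0.1947  0.0764] jaw 13.4 F [ 0.5  1.1 -3.3] w 0.203 q [-0.29  0.59  1.6  -0.    0.96 -0.52]
uv hand [ 0.59384907 -0.34226931] 0.07737630349410599
```

View pics/s9.png

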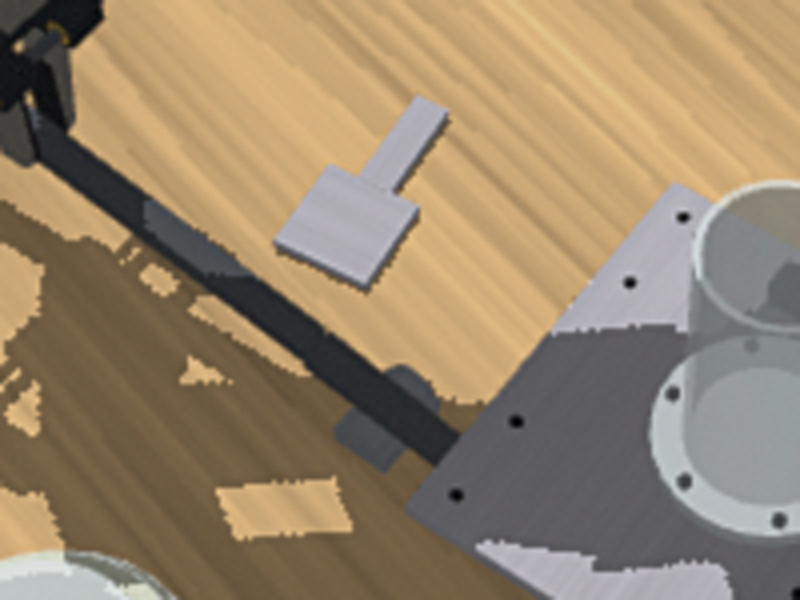

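```bash
python3 -m pendant '[[[0.002,0.011,0,0],[0.004,0.022,0,0],[0.005,0.033,0,0],[0.006,0.044,0,0],[0.0065,0.05,0,0],[0.0065,0.057,0,0],[0.0065,0.057,0,0]]]'; python3 - <<'E'
from h import *
st(); save("scene","s10",(190,210,390,360),4)
p,M,s=pose(); h=np.array([p[0]*.9725+p[1]*.233,-.233*p[0]+.9725*p[1]]);print("uv hand",h,p[2])
E
```

```text
clock: 12.9
eef_pos: [0.659, -0.2008, 0.0204]
orientation: [-0.555, 0.555, -0.438, 0.438]
force: [1.3, -1.3, -2.0]
grip_width: 0.204
t 12.9 p [ 0.659  -0.2008  0.0204] jaw 13.5 F [ 1.3 -1.3 -2. ] w 0.204 q [-0.3   0.66  1.61 -0.    0.87 -0.53]
uv hand [ 0.59424797 -0.34881603] 0.0209974113823279
```

View pics/s10.png

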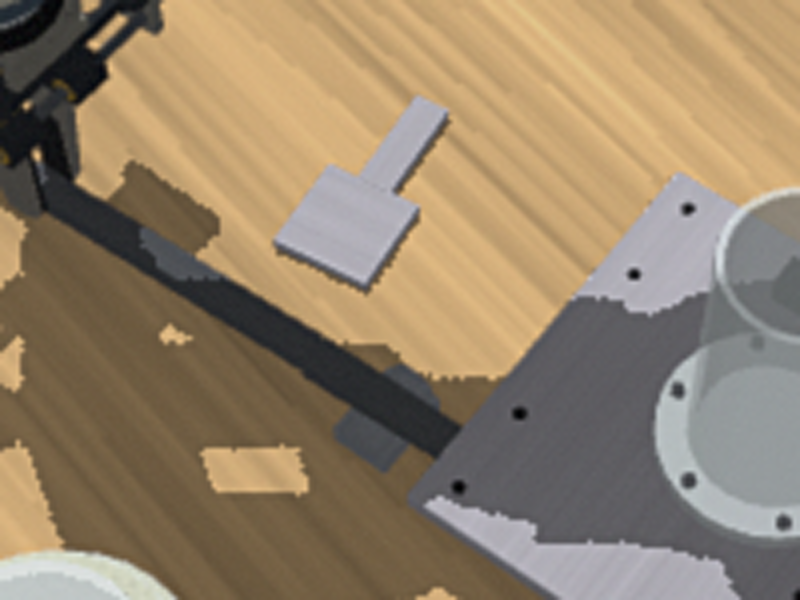

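```bash
python3 -m pendant '[[[0,0.004,0,0],[0,0.008,0,0],[0,0.011,0,0],[0,0.011,0,0]]]'; python3 - <<'E'
from h import *
st()
p,M,s=pose(); h=np.array([p[0]*.9725+p[1]*.233,-.233*p[0]+.9725*p[1]]);print("uv hand",h,p[2])
E
```

```text
clock: 13.35
eef_pos: [0.6596, -0.2009, 0.0139]
orientation: [0.555, -0.555, 0.437, -0.438]
force: [-9.3, 2.9, 29.5]
grip_width: 0.206
t 13.35 p [ 0.6596 -0.2009  0.0139] jaw 13.5 F [-9.3  2.9 29.5] w 0.206 q [-0.3   0.67  1.61 -0.    0.86 -0.53]
uv hand [ 0.59468105 -0.34902511] 0.013927323768137493
```

```bash
python3 -m pendant '[[[0,-0.004,0,0],[0,-0.004,0,0]]]'; python3 -m pendant '[[[0,0,0,0],[0,0,0,0],[0,0,0,0]]]' 120;  python3 -m pendant '[[[0,-0.03,0,0],[0,-0.08,0,0],[0,-0.13,0,0],[0,-0.18,0,0],[0,-0.23,0,0],[0,-0.25,0,0],[0,-0.25,0,0]]]'; python3 - <<'E'
from h import *
st(); save("scene","s11",(190,210,390,360),4); save("wrist","w11")
for t,z in dict(plate_foot=.014,shim_head=.004,shim_tab=.004,bar_mid=.025,plate_edge=.037,block_ridge=.028).items():
  for c in("scene","wrist"):
    for r in env.spot_point(c,t)[:1]: print(t,c,np.round(r["point"]),round(r["p"],2),np.round(ray(c,r["point"],z),4))
E
```

```text
clock: 13.55
eef_pos: [0.6594, -0.2009, 0.0149]
orientation: [0.555, -0.555, 0.437, -0.438]
force: [1.4, -1.9, -2.4]
grip_width: 0.203
clock: 13.85
eef_pos: [0.6588, -0.2005, 0.0138]
orientation: [-0.555, 0.555, -0.438, 0.438]
force: [0.8, 0.2, 0.8]
grip_width: 0.441
clock: 14.55
eef_pos: [0.6608, -0.2011, 0.2685]
orientation: [0.556, -0.554, 0.436, -0.44]
force: [1.1, -0.9, -0.7]
grip_width: 0.529
t 14.55 p [ 0.6608 -0.2011  0.2685] jaw 13.5 F [ 1.1 -0.9 -0.7] w 0.529 q [-0.3   0.41  1.43  0.    1.3  -0.53]
plate_foot scene [335. 301.] 0.87 [0.4931 0.0932 0.014 ]
shim_head scene [276. 266.] 0.95 [ 0.5337 -0.0745  0.004 ]
shim_head wrist [234.  61.] 0.64 [ 0.5316 -0.0737  0.004 ]
shim_tab scene [291. 244.] 0.56 [ 0.4656 -0.0991  0.004 ]
bar_mid scene [229. 276.] 0.95 [ 0.64   -0.1094  0.025 ]
bar_mid wrist [320. 117.] 0.72 [ 0.6348 -0.1094  0.025 ]
plate_edge scene [303. 323.] 0.67 [0.5935 0.0998 0.037 ]
block_ridge scene [285. 313.] 0.56 [0.6036 0.0497 0.028 ]
```

View pics/s11.png

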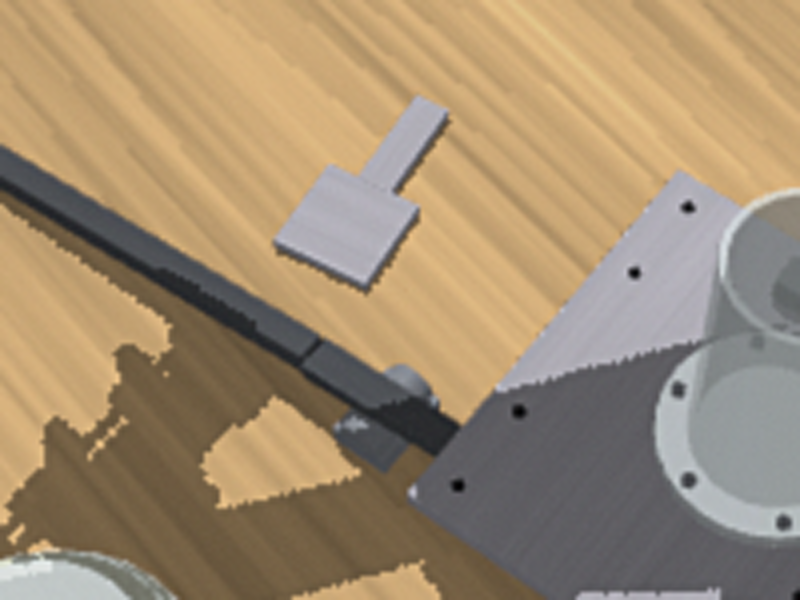

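View pics/w11.png

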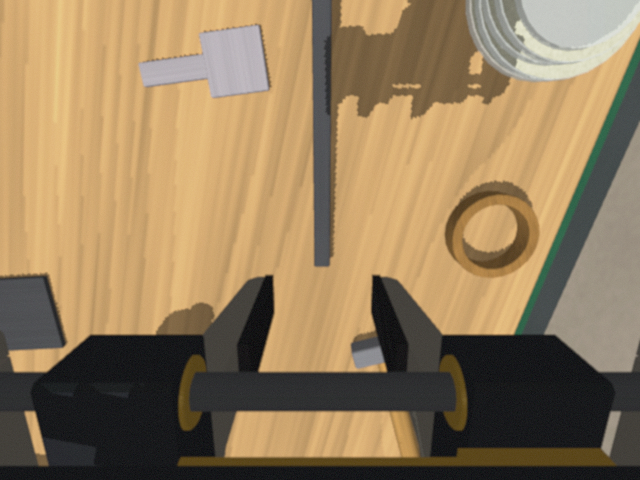

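```bash
python3 - <<'E'
from h import *
a=ray("wrist",(143,74),.008);b=ray("wrist",(205,66.5),.008);c=ray("wrist",(266,58),.008)
print(a,b,c,np.degrees(np.arctan2((c-a)[1],(c-a)[0])))
go(.48,-.06,.33,-66)
E
```

```text
[ 0.44113215 -0.10987457  0.008     ] [ 0.50438398 -0.08726854  0.008     ] [ 0.56577072 -0.06419426  0.008     ] 20.127996718325925
shift [-0.1783 -0.0659 -0.1413] spin 79.5 or -280.5 rows 4.738360418427194 9.249814368195869
```

```bash
python3 -m pendant '[[[-0.178,-0.066,-0.141,8],[-0.178,-0.066,-0.141,80],[-0.178,-0.066,-0.141,80],[-0.178,-0.066,-0.141,80],[-0.178,-0.066,-0.141,80],[-0.178,-0.066,-0.141,80],[-0.178,-0.066,-0.141,80],[-0.178,-0.066,-0.141,80],[-0.178,-0.066,-0.141,80],[-0.178,-0.066,-0.141,80]]]'; python3 - <<'E'
from h import *
st(); save("wrist","w12")
for t,z in dict(plate_foot=.014,shim_head=.004,shim_tab=.004,block_ridge=.028,plate=0.01,column=.053).items():
    for r in env.spot_point("wrist",t)[:2]: print(t,np.round(r["point"]),round(r["p"],2),np.round(ray("wrist",r["point"],z),4))
E
```

```text
clock: 16.25
eef_pos: [0.4804, -0.0602, 0.3304]
orientation: [-0.142, 0.142, -0.693, 0.693]
force: [0.1, 0.5, -0.1]
grip_width: 0.525
t 16.25 p [ 0.4804 -0.0602  0.3304] jaw -66.9 F [ 0.1  0.5 -0.1] w 0.525 q [-0.13  0.03  1.78 -0.    1.34  1.04]
plate_foot [213. 135.] 0.87 [0.4966 0.0972 0.014 ]
shim_head [349. 163.] 0.96 [ 0.5335 -0.0767  0.004 ]
shim_tab [347. 210.] 0.9 [ 0.4742 -0.1004  0.004 ]
block_ridge [281.  75.] 0.96 [0.5951 0.0417 0.028 ]
plate [152. 120.] 0.83 [0.4819 0.1744 0.01  ]
column [109. 122.] 0.8 [0.4659 0.2019 0.053 ]
column [ 49. 269.] 0.72 [0.2581 0.227  0.053 ]
```

View pics/w12.png

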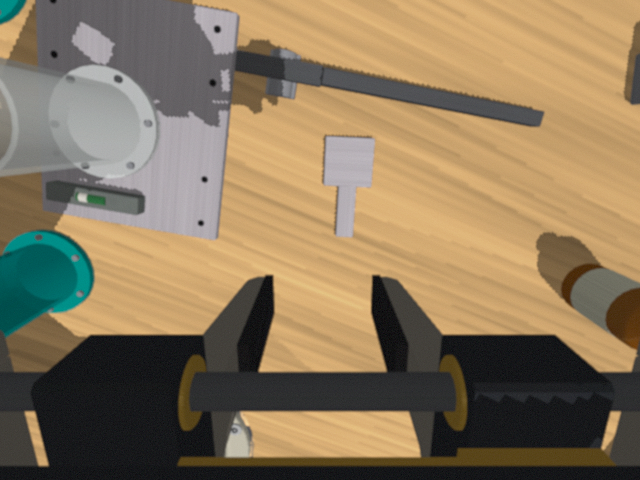

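```bash
python3 - <<'E'
from h import *
W=lambda u,v,z: ray("wrist",(u,v),z)
uv=lambda p:np.round([p[0]*.9725+p[1]*.233,-.233*p[0]+.9725*p[1]],4)
for q in [(238.5,12.5),(217,240)]: print("corner",uv(W(*q,.05)))
for q in [(218,29),(213,82),(205,179),(200.5,223)]: print("hole",uv(W(*q,.05)))
h=[W(*q,.008) for q in [(325,136),(374,138),(372,187),(323,185)]]
print("head c",np.mean(h,0)); e=W(344,236.5,.008);print("tab end",e)
f=(h[0]+h[1])/2; g=f-e; print("ang",np.degrees(np.arctan2(g[1],g[0])),np.linalg.norm(g))
s1=h[0]-h[3];s2=h[1]-h[2];s3=h[0]-h[1]; print([np.degrees(np.arctan2(s[1],s[0])) for s in(s1,s2,s3)])
E
```

```text
corner [ 0.639  -0.0466]
corner [ 0.3797 -0.0486]
hole [ 0.6192 -0.0263]
hole [ 0.5646 -0.026 ]
hole [ 0.4539 -0.0268]
hole [ 0.3982 -0.0261]
head c [ 0.5339825  -0.07529607  0.008     ]
tab end [ 0.43937887 -0.11170201  0.008     ]
ang 21.318457371562324 0.1328474807098812
[np.float64(21.1555098211655), np.float64(23.220551041982464), np.float64(111.21576736619215)]
```

```bash
python3 - <<'E'
from h import *
go(.472,-.1003,.003,-68.3)
E
```

```text
shift [0.0237 0.3272 0.0333] spin 1.8 or -358.2 rows 6.595437413341494 0.21198220801524284
```

```bash
python3 -m pendant '[[[0.024,0.05,0.033,1.8],[0.024,0.1,0.033,1.8],[0.024,0.15,0.033,1.8],[0.024,0.2,0.033,1.8],[0.024,0.25,0.033,1.8],[0.024,0.25,0.033,1.8]]]'; python3 - <<'E'
from h import *
st(); save("wrist","w13");go(.472,-.1003,.003,-68.3)
print(proj("wrist",[.472,-.1003,.008]))
E
```

```text
clock: 17.2
eef_pos: [0.4681, -0.0994, 0.076]
orientation: [0.131, -0.136, 0.696, -0.693]
force: [-0.3, 0.6, 0.1]
grip_width: 0.53
t 17.2 p [ 0.4681 -0.0994  0.076 ] jaw -68.3 F [-0.3  0.6  0.1] w 0.53 q [-0.21  0.32  2.05 -0.    0.77  0.98]
shift [-0.0031  0.0737  0.0022] spin -0.0 or 360.0 rows 1.4763270303773175 0.0017474016272598768
[324.61072239 248.37387806]
```

View pics/w13.png

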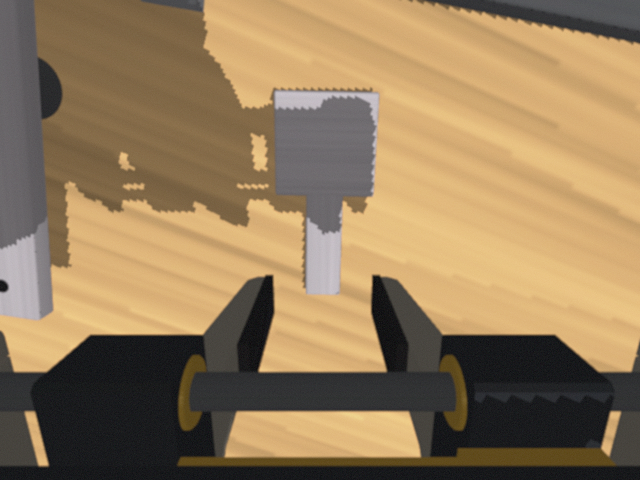

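```bash
python3 - <<'E'
from h import *
uv=lambda p:np.round([p[0]*.9725+p[1]*.233,-.233*p[0]+.9725*p[1]],4)
for z in(.012,.03): print(z,uv(ray("wrist",(62,90),z)))
E
python3 -m pendant '[[[-0.003,0.04,0.001,0],[-0.003,0.065,0.001,0],[-0.003,0.072,0.001,0],[-0.003,0.072,0.001,0]]]'; python3 -m pendant '[[[0,0,0,0],[0,0,0,0],[0,0,0,0],[0,0,0,0],[0,0,0,0]]]' 255; python3 - <<'E'
from h import *
st()
T=lambda u,v:(u*.9725-v*.233,u*.233+v*.9725)
print(T(.509,-.19)); go(*T(.509,-.19),.004,13.5)
E
```

```text
0.012 [ 0.5121 -0.0391]
0.03 [ 0.5119 -0.0512]
clock: 17.65
eef_pos: [0.4754, -0.1, 0.0091]
orientation: [-0.133, 0.133, -0.694, 0.695]
force: [-0.1, -0.3, 0.5]
grip_width: 0.533
clock: 18.15
eef_pos: [0.4749, -0.1, 0.0086]
orientation: [-0.133, 0.133, -0.694, 0.695]
force: [-0.1, -1.3, -0.0]
grip_width: 0.114
t 18.15 p [ 0.4749 -0.1     0.0086] jaw -68.3 F [-0.1 -1.3 -0. ] w 0.114 q [-0.21  0.45  2.08 -0.    0.61  0.98]
(0.5392725, -0.06617799999999999)
shift [-0.0723  0.0046 -0.0076] spin -81.8 or 278.2 rows 1.456738778878757 9.527827949519589
```

```bash
python3 -m pendant '[[[0,-0.01,0,0],[0,-0.01,0,0],[0,-0.01,0,0],[0,-0.01,0,0]]]' 120; python3 -m pendant '[[[-0.003,0.01,0,0],[-0.003,0.016,0,0],[-0.003,0.016,0,0],[-0.003,0.016,0,0]]]'; python3 - <<'E'
from h import *
for i in range(3): st(); env.grab_frame("top")
save("wrist","w14")
E
```

```text
clock: 18.55
eef_pos: [0.4747, -0.0999, 0.0182]
orientation: [-0.133, 0.133, -0.694, 0.695]
force: [-0.6, 0.6, 0.0]
grip_width: 0.437
clock: 18.95
eef_pos: [0.477, -0.0987, 0.0016]
orientation: [0.132, -0.133, 0.695, -0.694]
force: [0.6, 0.3, 0.2]
grip_width: 0.528
t 18.95 p [ 0.477  -0.0987  0.0016] jaw -68.3 F [0.6 0.3 0.2] w 0.528 q [-0.21  0.47  2.07 -0.    0.6   0.99]
t 19.0 p [ 0.4772 -0.0988  0.0019] jaw -68.3 F [-0.4 -0.1  0.8] w 0.53 q [-0.21  0.47  2.07 -0.    0.6   0.99]
t 19.05 p [ 0.4774 -0.0988  0.0021] jaw -68.3 F [ 0.2  0.2 -0.4] w 0.532 q [-0.21  0.47  2.07 -0.    0.6   0.99]
```

View pics/w14.png

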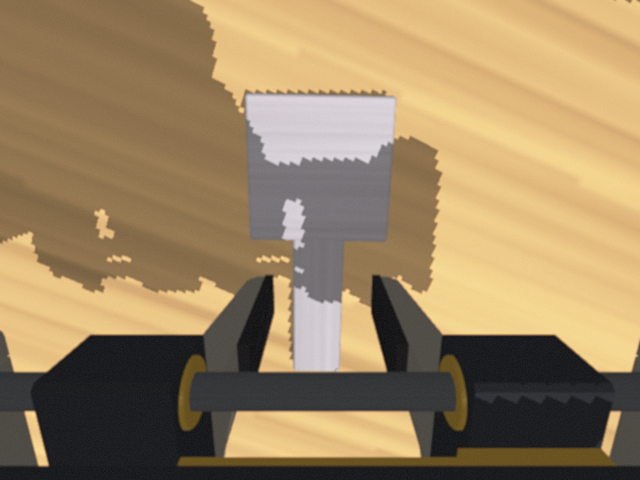

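Now around the tab (tab at column ~318, fingers at 270/375). Close.

```bash
python3 -m pendant '[[[0,0,0,0],[0,0,0,0],[0,0,0,0],[0,0,0,0],[0,0,0,0]]]' 255; python3 - <<'E'
from h import *
st(); save("wrist","w15")
h=[ray("wrist",q,.008) for q in [(245,94),(395,97),(388,240),(250,238)]]; print(np.mean(h,0))
T=lambda u,v:(u*.9725-v*.233,u*.233+v*.9725)
print(T(.509,-.19)); go(*T(.509,-.19),.0025,13.5)
E
```

```text
clock: 19.65
eef_pos: [0.4774, -0.0988, 0.0023]
orientation: [0.133, -0.133, 0.695, -0.695]
force: [-0.6, 0.5, 2.5]
grip_width: 0.255
t 19.65 p [ 0.4774 -0.0988  0.0023] jaw -68.3 F [-0.6  0.5  2.5] w 0.255 q [-0.21  0.47  2.07  0.    0.6   0.99]
[ 0.53448241 -0.0754403   0.008     ]
(0.5392725, -0.06617799999999999)
shift [-0.0695 -0.0002 -0.0075] spin -81.8 or 278.2 rows 1.397924160679301 9.527426505432523
```

View pics/w15.png

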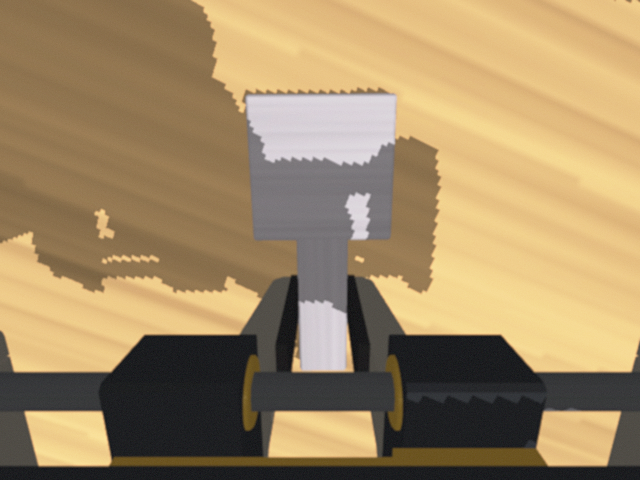

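```bash
python3 -m pendant '[[[-0.007,-0.001,0,-8],[-0.014,-0.001,-0.001,-16],[-0.021,-0.001,-0.002,-24],[-0.028,-0.001,-0.003,-32],[-0.036,-0.001,-0.004,-40],[-0.044,-0.001,-0.005,-48],[-0.052,-0.001,-0.006,-56],[-0.06,-0.001,-0.007,-64],[-0.066,-0.001,-0.007,-72],[-0.0695,-0.001,-0.0075,-80]]]'; python3 -m pendant '[[[0,0,0,-1.8],[0,0,0,-1.8]]]'; python3 - <<'E'
from h import *
st(); save("scene","s16",(190,210,390,360),4)
h=env.spot_point("scene","shim_head")[0]; print(h, ray("scene",h["point"],.004))
p,M,s=pose(); print("uv", p[0]*.9725+p[1]*.233,-.233*p[0]+.9725*p[1])
E
```

```text
clock: 20.7
eef_pos: [0.5397, -0.066, 0.003]
orientation: [0.55, -0.55, 0.445, -0.445]
force: [-0.2, 1.4, -1.4]
grip_width: 0.252
clock: 20.9
eef_pos: [0.5392, -0.0661, 0.0029]
orientation: [-0.555, 0.555, -0.438, 0.438]
force: [-0.0, 0.5, -1.0]
grip_width: 0.257
t 20.9 p [ 0.5392 -0.0661  0.0029] jaw 13.5 F [-0.   0.5 -1. ] w 0.257 q [-0.12  0.52  1.95 -0.    0.67 -0.36]
{'point': [296.6, 286.0], 'p': 0.96} [0.53156232 0.00147135 0.004     ]
uv 0.5088752298097104 -0.18999459106549865
```

View pics/s16.png

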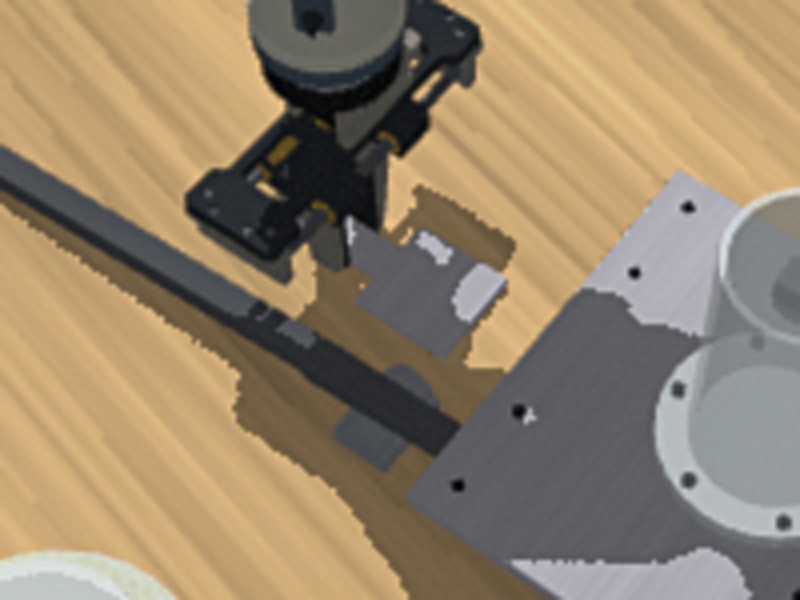

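```bash
python3 - <<'E'
from h import *
c=[ray("scene",(190+a/4,210+b/4),.008) for a,b in [(506,281),(445,357),(358,301)]]
print(np.round(c,4)); print("centre",(c[0]+c[2])/2, np.linalg.norm(c[0]-c[1]),np.linalg.norm(c[1]-c[2]))
d=c[1]-c[2];print(np.degrees(np.arctan2(d[1],d[0])));d=c[1]-c[0];print(np.degrees(np.arctan2(d[1],d[0])))
E
```

```text
[[ 0.4878  0.0214  0.008 ]
 [ 0.5474  0.0377  0.008 ]
 [ 0.5618 -0.0238  0.008 ]]
centre [ 0.5248442  -0.00121001  0.008     ] 0.06174022917127044 0.06311264575995566
103.23058352439709
15.301978845962662
```

```bash
python3 -m pendant '[[[-0.02,0,0.001,0],[-0.04,0,0.001,0],[-0.055,0,0.001,0],[-0.065,0,0.001,0],[-0.075,0,0.001,0],[-0.075,0,0.001,0]]]';  python3 -m pendant '[[[-0.01,0,0,0],[-0.02,0,0,0],[-0.0295,0,0,0],[-0.0295,0,0,0]]]'; python3 - <<'E'
from h import *
st(); save("scene","s17",(190,210,390,360),4);save("wrist","w17");save("top","t17",(190,120,390,270),4)
p,M,s=pose(); print("uv", p[0]*.9725+p[1]*.233,-.233*p[0]+.9725*p[1])
E
```

```text
clock: 21.6
eef_pos: [0.5226, 0.0078, 0.0032]
orientation: [-0.555, 0.555, -0.438, 0.438]
force: [0.2, -0.2, -1.3]
grip_width: 0.256
clock: 22.0
eef_pos: [0.5155, 0.0367, 0.0031]
orientation: [-0.555, 0.555, -0.438, 0.438]
force: [-0.3, -0.1, -1.2]
grip_width: 0.255
t 22.0 p [0.5155 0.0367 0.0031] jaw 13.5 F [-0.3 -0.1 -1.2] w 0.255 q [ 0.07  0.49  2.01  0.    0.64 -0.17]
uv 0.5101403727995413 -0.08549812367563045
```

View pics/s17.png

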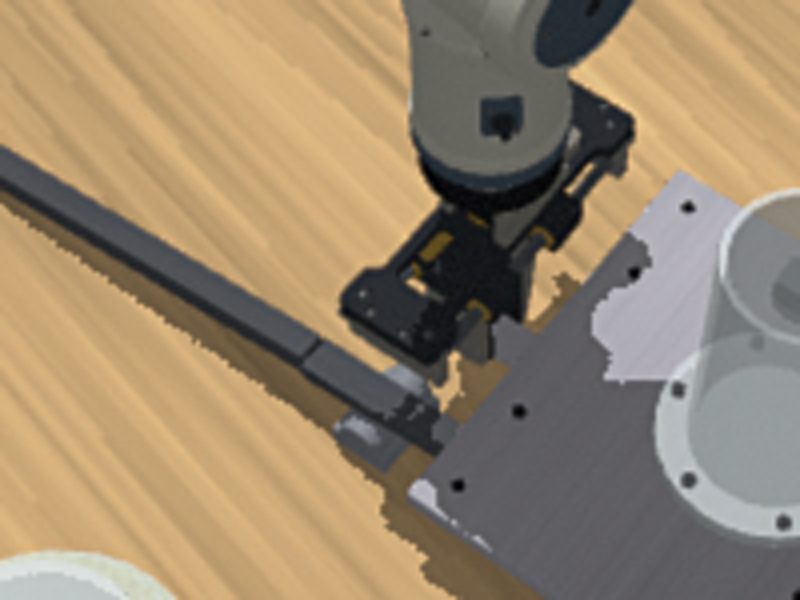

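View pics/w17.png

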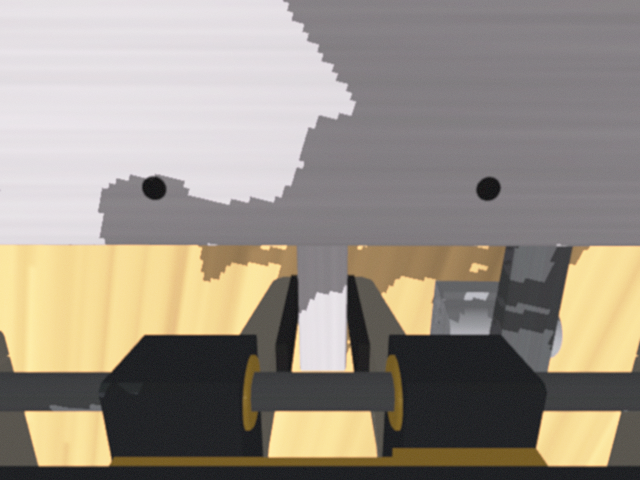

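```bash
python3 - <<'E'
from h import *
uv=lambda p:np.round([p[0]*.9725+p[1]*.233,-.233*p[0]+.9725*p[1]],4)
for z in(.048,.05,.052):print("edge",uv(ray("wrist",(320,244.5),z)), [uv(ray("wrist",q,z)) for q in((154,188),(488,188))])
print("tabend",uv(ray("wrist",(322,371),.008)),"at .0",uv(ray("wrist",(322,371),.0)))
E
```

```text
edge [ 0.5099 -0.0469] [array([ 0.4538, -0.0269]), array([ 0.5668, -0.027 ])]
edge [ 0.51   -0.0463] [array([ 0.4547, -0.0266]), array([ 0.5659, -0.0267])]
edge [ 0.51   -0.0457] [array([ 0.4557, -0.0264]), array([ 0.565 , -0.0265])]
tabend [ 0.5105 -0.127 ] at .0 [ 0.5105 -0.1326]
```

View pics/t17.png

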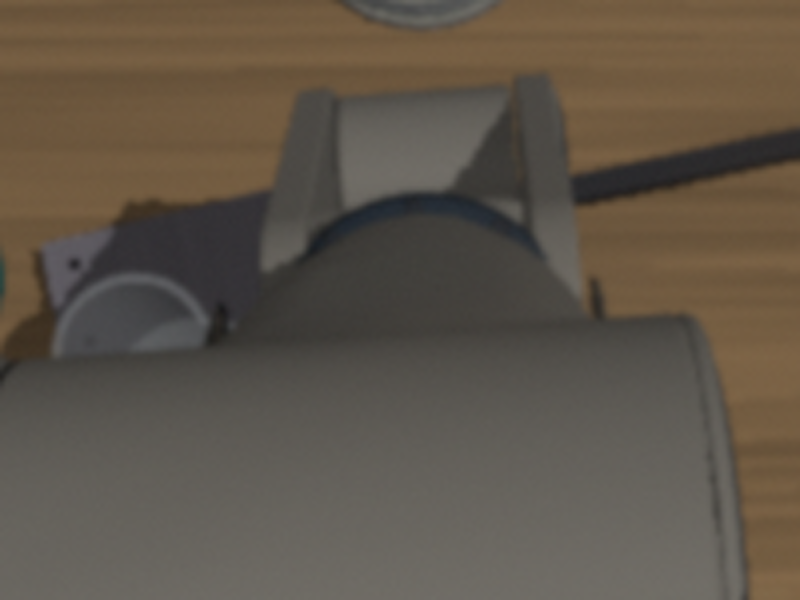

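```bash
python3 -m pendant '[[[0,0.001,0,0],[0,0.001,0,0],[0,0.001,0,0],[0,0.001,0,0]]]' 146;  python3 -m pendant '[[[0.001,-0.03,0,0],[0.004,-0.07,0,0],[0.01,-0.11,0,0],[0.02,-0.15,0,0],[0.04,-0.19,0,0],[0.07,-0.22,0,0],[0.1,-0.22,0,0],[0.1,-0.22,0,0]]]'; python3 - <<'E'
from h import *
st(); save("scene","s18",(190,210,390,360),4);save("wrist","w18")
E
```

```text
clock: 22.55
eef_pos: [0.5161, 0.0355, 0.0022]
orientation: [0.555, -0.555, 0.438, -0.438]
force: [0.0, -0.1, -0.2]
grip_width: 0.424
clock: 23.35
eef_pos: [0.5405, -0.0643, 0.2235]
orientation: [0.555, -0.554, 0.437, -0.44]
force: [0.9, -0.1, 0.2]
grip_width: 0.432
t 23.35 p [ 0.5405 -0.0643  0.2235] jaw 13.3 F [ 0.9 -0.1  0.2] w 0.432 q [-0.12  0.22  1.8  -0.    1.12 -0.35]
```

View pics/s18.png

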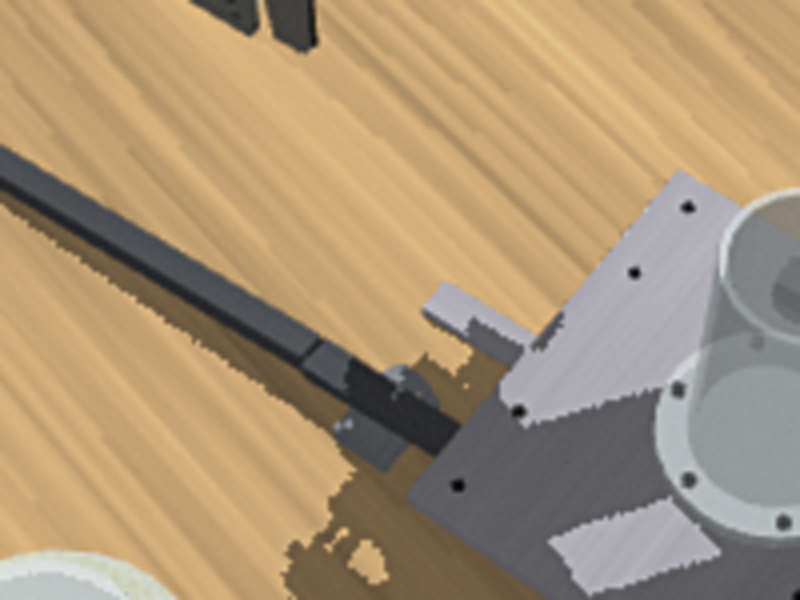

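View pics/w18.png

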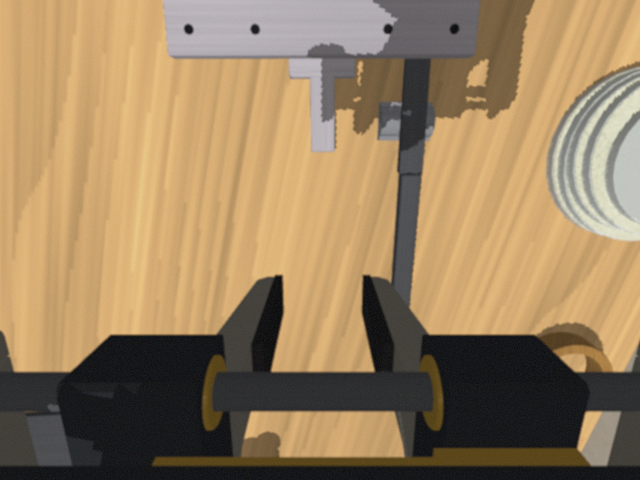

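```bash
python3 - <<'E'
from h import *
uv=lambda p:np.round([p[0]*.9725+p[1]*.233,-.233*p[0]+.9725*p[1]],4)
W=lambda q,z:uv(ray("wrist",q,z))
print("tab end",W((322.5,151),.008),"head rear",W((322.5,77.5),.008),W((290,77.5),.008),W((356,77.5),.008))
print("edge lower",W((320,58),.037),"upper est",W((320,54),.05),"corners",W((168,56),.037),W((477,56),.037))
print("holes",[W(q,.05) for q in((188,29),(255,29),(388,29),(454.5,29))])
E
```

```text
tab end [ 0.5102 -0.1252] head rear [ 0.5104 -0.0563] [ 0.4791 -0.0562] [ 0.5427 -0.0564]
edge lower [ 0.5083 -0.0445] upper est [ 0.5084 -0.0438] corners [ 0.3749 -0.0425] [ 0.646  -0.0433]
holes [array([ 0.3989, -0.0246]), array([ 0.4545, -0.0248]), array([ 0.5649, -0.0251]), array([ 0.6201, -0.0253])]
```

```bash
python3 - <<'E'
from h import *
go(.6594,-.2009,.12,13.5)
E
```

```text
shift [0.1632 0.1018 0.0852] spin -0.1 or 359.9 rows 4.2072805699210685 0.016185479010983956
```

```bash
python3 -m pendant '[[[0.05,0,0.03,0],[0.1,0,0.06,0],[0.14,0.03,0.08,0],[0.163,0.07,0.085,0],[0.163,0.1,0.085,0],[0.163,0.1,0.085,0]]]' 120; python3 - <<'E'
from h import *
st(); save("wrist","w19")
go(.6594,-.2009,.012,13.5); print(proj("wrist",[.6594,-.2009,.025]))
E
```

```text
clock: 24.05
eef_pos: [0.656, -0.199, 0.1153]
orientation: [-0.554, 0.556, -0.442, 0.434]
force: [0.7, 0.0, -0.5]
grip_width: 0.527
t 24.05 p [ 0.656  -0.199   0.1153] jaw 13.4 F [ 0.7  0.  -0.5] w 0.527 q [-0.3   0.55  1.56  0.    1.04 -0.53]
shift [0.003  0.1067 0.0022] spin -0.0 or 360.0 rows 2.135922767958917 0.005473016430377456
[324.50570128 244.88549068]
```

View pics/w19.png

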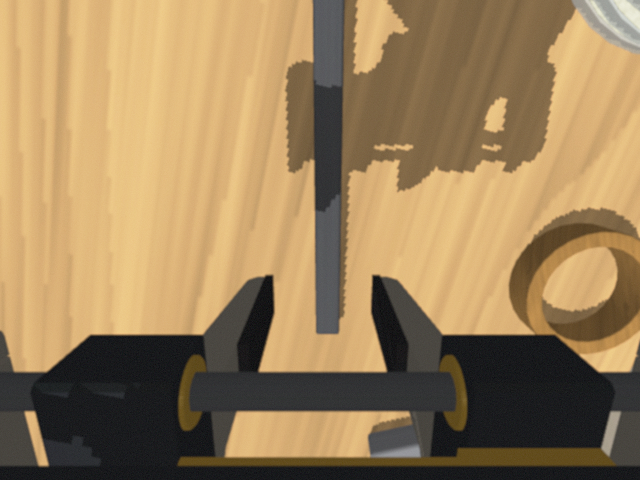

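```bash
python3 -m pendant '[[[0.003,0.05,0.003,0],[0.003,0.09,0.003,0],[0.003,0.108,0.003,0],[0.003,0.108,0.003,0]]]'; python3 -m pendant '[[[0,0,0,0],[0,0,0,0],[0,0,0,0],[0,0,0,0]]]' 255; python3 - <<'E'
from h import *
st()
p,M,s=pose(); print("uv", p[0]*.9725+p[1]*.233,-.233*p[0]+.9725*p[1])
E
```

```text
clock: 24.5
eef_pos: [0.6623, -0.2011, 0.0135]
orientation: [-0.555, 0.556, -0.439, 0.437]
force: [-0.3, 0.1, 0.4]
grip_width: 0.529
clock: 24.9
eef_pos: [0.6634, -0.203, 0.0156]
orientation: [-0.555, 0.555, -0.438, 0.438]
force: [-0.7, -0.9, 5.5]
grip_width: 0.205
t 24.9 p [ 0.6634 -0.203   0.0156] jaw 13.5 F [-0.7 -0.9  5.5] w 0.205 q [-0.3   0.67  1.6  -0.    0.87 -0.53]
uv 0.5978509434501426 -0.3519618619023118
```

```bash
python3 -m pendant '[[[0,-0.004,0,0],[0,-0.009,0,0],[0,-0.014,0,0],[0,-0.019,0,0],[0,-0.024,0,0],[-0.001,-0.03,0,0],[-0.002,-0.036,0,0],[-0.0025,-0.044,0,0],[-0.0025,-0.044,0,0]]]'; python3 - <<'E'
from h import *
st(); save("scene","s20",(190,210,390,360),4)
E
```

```text
clock: 25.8
eef_pos: [0.6632, -0.1995, 0.0593]
orientation: [0.555, -0.555, 0.438, -0.438]
force: [-0.1, 1.4, -5.8]
grip_width: 0.205
t 25.8 p [ 0.6632 -0.1995  0.0593] jaw 13.5 F [-0.1  1.4 -5.8] w 0.205 q [-0.29  0.62  1.59  0.    0.94 -0.53]
```

View pics/s20.png

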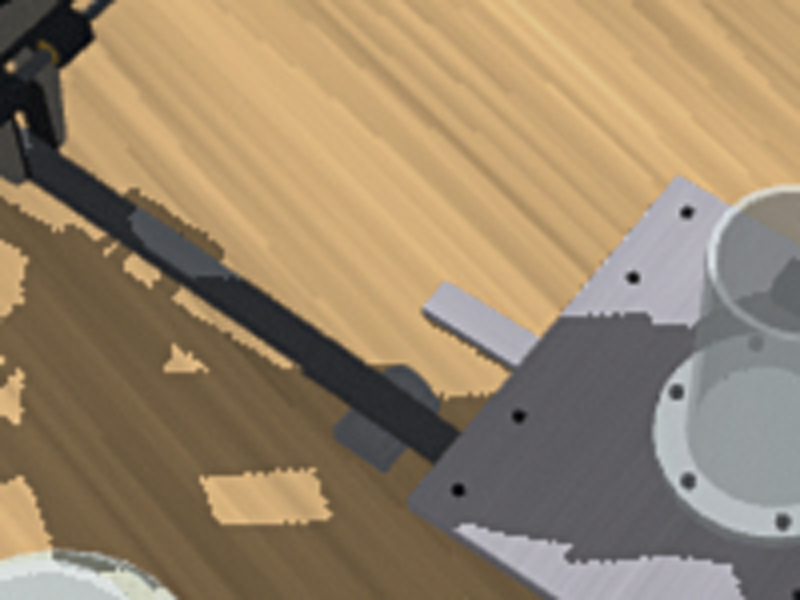

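```bash
python3 -m pendant '[[[-0.002,-0.011,0,0],[-0.004,-0.0216,0,0],[-0.007,-0.032,0,0],[-0.01,-0.043,0,0],[-0.014,-0.054,0,0],[-0.018,-0.064,0,0],[-0.0225,-0.073,0,0],[-0.0255,-0.08,0,0],[-0.0255,-0.08,0,0]]]'; python3 -m pendant '[[[-0.003,-0.01,0,0],[-0.006,-0.02,0,0],[-0.01,-0.032,0,0],[-0.015,-0.044,0,0],[-0.016,-0.047,0,0],[-0.016,-0.047,0,0]]]'; python3 - <<'E'
from h import *
st(); save("scene","s21",(190,210,390,360),4)
p,M,s=pose(); print("uv", p[0]*.9725+p[1]*.233,-.233*p[0]+.9725*p[1])
E
```

```text
clock: 26.75
eef_pos: [0.6574, -0.175, 0.1394]
orientation: [0.555, -0.555, 0.437, -0.438]
force: [0.0, -0.7, -6.6]
grip_width: 0.204
clock: 27.35
eef_pos: [0.6538, -0.1599, 0.1864]
orientation: [0.555, -0.555, 0.437, -0.439]
force: [0.5, -2.2, -5.6]
grip_width: 0.201
t 27.35 p [ 0.6538 -0.1599  0.1864] jaw 13.5 F [ 0.5 -2.2 -5.6] w 0.201 q [-0.24  0.45  1.55 -0.    1.14 -0.48]
uv 0.5983697081910778 -0.3080617631012621
```

View pics/s21.png

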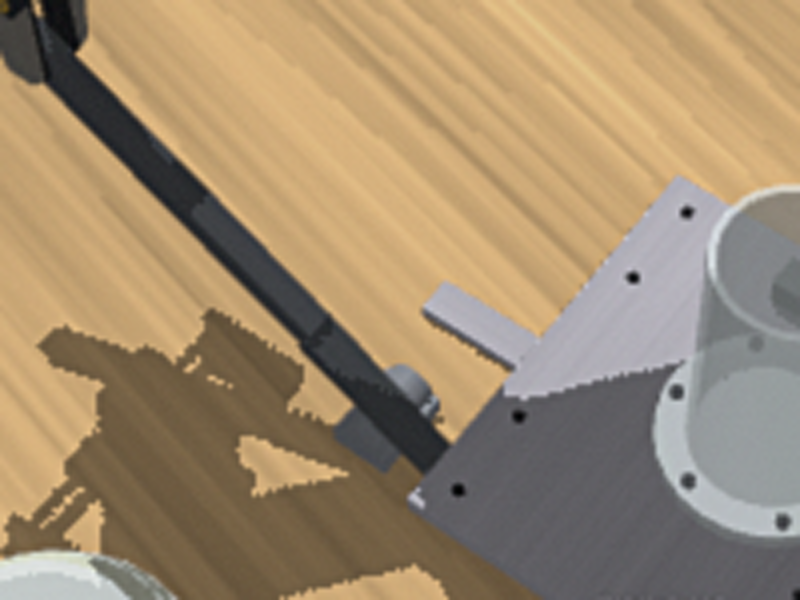

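```bash
python3 -m pendant '[[[0,-0.002,0.012,0],[0,-0.002,0.024,0],[0,-0.002,0.036,0],[0,-0.002,0.048,0],[0,-0.002,0.06,0],[0,-0.002,0.072,0],[0,-0.002,0.082,0],[0,-0.002,0.082,0]]]'; python3 - <<'E'
from h import *
st(); save("scene","s22",(190,210,390,360),4)
go(.742,-.279,.183,13.5)
E
```

```text
clock: 28.2
eef_pos: [0.7346, -0.1401, 0.1869]
orientation: [0.556, -0.555, 0.438, -0.438]
force: [-0.2, 0.3, -7.4]
grip_width: 0.2
t 28.2 p [ 0.7346 -0.1401  0.1869] jaw 13.5 F [-0.2  0.3 -7.4] w 0.2 q [-0.19  0.57  1.36  0.    1.21 -0.43]
shift [ 0.1368  0.0039 -0.0243] spin -0.0 or 360.0 rows 2.779123262132135 0.004948183367016954
```

View pics/s22.png

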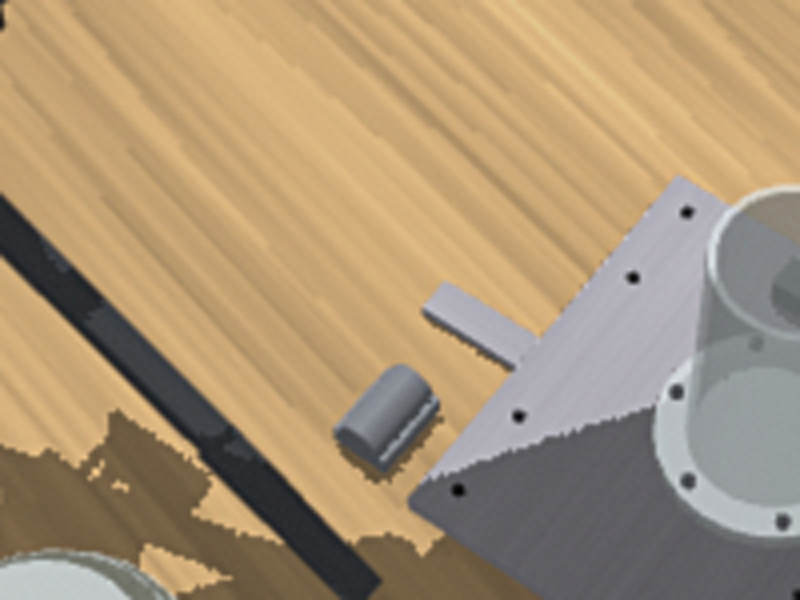

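```bash
python3 -m pendant '[[[0.03,0.001,-0.005,0],[0.06,0.001,-0.01,0],[0.09,0.002,-0.015,0],[0.12,0.003,-0.02,0],[0.137,0.003,-0.022,0],[0.137,0.003,-0.022,0]]]'; python3 -m pendant '[[[0.012,0,0.015,6],[0.026,0,0.035,13],[0.042,0,0.06,20],[0.058,0,0.09,27],[0.072,0,0.118,34],[0.085,0,0.146,41],[0.095,0,0.172,47],[0.105,0,0.195,53],[0.111,0,0.213,58.5],[0.111,0,0.213,58.5]]]'; python3 - <<'E'
from h import *
st(); save("scene","s23")
go(.4635,-.2775,.183,-103.5)
E
```

```text
clock: 28.85
eef_pos: [0.7434, -0.2823, 0.1845]
orientation: [-0.554, 0.555, -0.438, 0.439]
force: [0.7, -1.8, -4.6]
grip_width: 0.198
clock: 29.85
eef_pos: [0.9751, -0.3347, 0.175]
orientation: [0.268, -0.272, 0.656, -0.651]
force: [0.9, 2.3, -9.4]
grip_width: 0.2
t 29.85 p [ 0.9751 -0.3347  0.175 ] jaw -45.1 F [ 0.9  2.3 -9.4] w 0.2 q [-0.33  1.26  0.06  0.    1.83  0.45]
shift [ 0.3206 -0.0028 -0.402 ] spin 58.5 or -301.5 rows 10.28376370461966 6.812115445170709
```

View pics/s23.png

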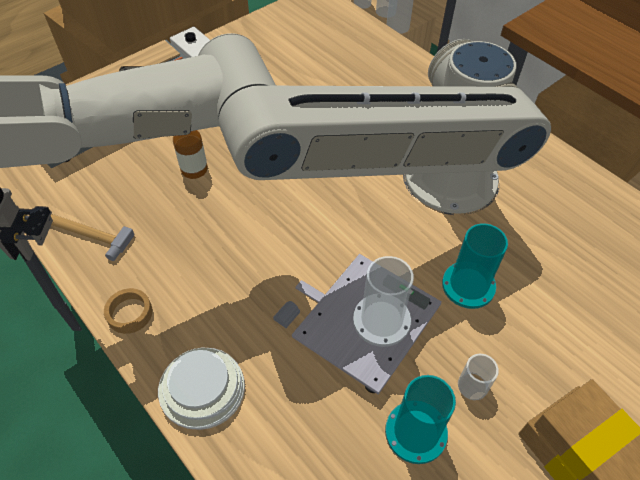

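```bash
python3 - <<'E'
from h import *
st(); save("top","t23"); save("wrist","w23")
for uv in ((200,66),(500,66)): print(ray("top",uv,0))
E
```

```text
t 29.9 p [ 0.9744 -0.3349  0.1753] jaw -45.0 F [ -2.2  -0.8 -12.1] w 0.2 q [-0.33  1.26  0.06  0.    1.83  0.45]
[0.94403361 0.34449735 0.        ]
[ 0.93858676 -0.53913278  0.        ]
```

View pics/t23.png

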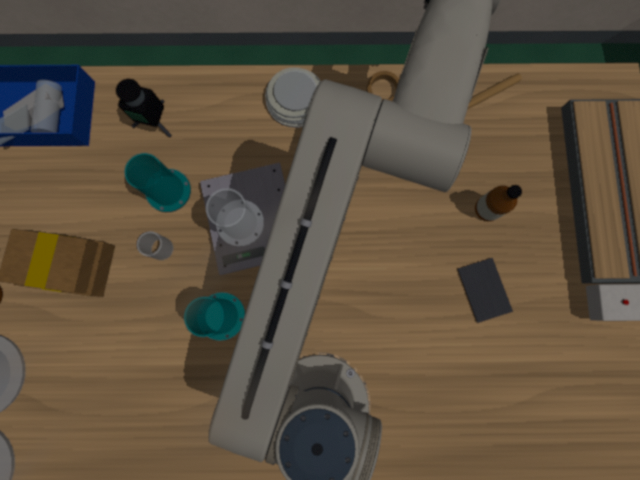

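View pics/w23.png

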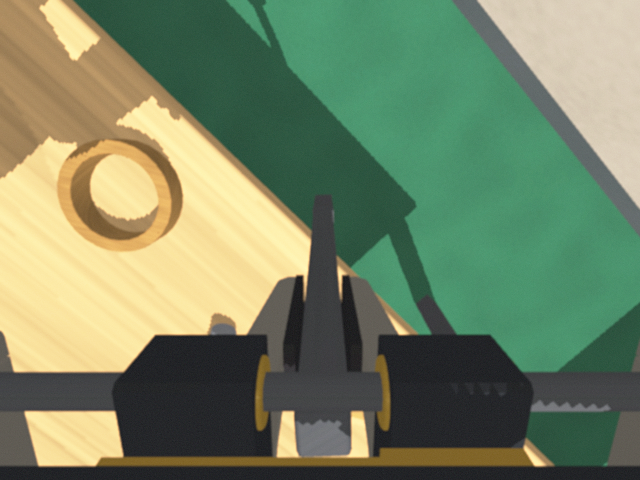

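```bash
python3 - <<'E'
from h import *
p,M,s=pose(); c=env.calibration("wrist");V=np.array(c["view"]);K=np.array(c["K"])
o=-V[:3,:3].T@V[:3,3]; d=V[:3,:3].T@np.linalg.inv(K)@np.array([323,197,1.])
n=M[:,2]; 
for L in np.arange(.2,.8,.02):
    q=o+d*L
    r=np.linalg.norm(q-(p+[0,0,.003]))
    if .28<r<.37: print(L,q,r,"el",np.degrees(np.arcsin((p[2]-q[2])/r)), (q-p)@M[:,0])
E
```

```text
0.4599999999999999 [ 0.97768451 -0.33567655 -0.10573881] 0.2906220300202829 el 81.7468486075521 -0.0021941792583129002
0.47999999999999987 [ 0.97540675 -0.33797484 -0.12560585] 0.31048371282424575 el 82.02274642229376 0.0010333397756834845
0.49999999999999983 [ 0.973129   -0.34027313 -0.14547289] 0.33037773289301353 el 82.23233003610163 0.00426085880967983
0.5199999999999998 [ 0.97085124 -0.34257142 -0.16533992] 0.35029858081400544 el 82.39000496991396 0.007488377843676215
```

```bash
python3 - <<'E'
from h import *
go(.975,0.0,.18,-45); p,M,s=pose(); print(np.round(M,3))
E
```

```text
shift [-0.2379  0.0022 -0.2377] spin 0.1 or -359.9 rows 6.726268202787692 0.010344530859318002
[[-0.706 -0.001  0.708]
 [-0.708  0.001 -0.706]
 [ 0.    -1.    -0.002]]
```

```bash
python3 -m pendant '[[[-0.01,0,-0.01,0],[-0.03,0,-0.03,0],[-0.055,0,-0.055,0],[-0.085,0,-0.085,0],[-0.115,0,-0.115,0],[-0.145,0,-0.145,0],[-0.175,0,-0.175,0],[-0.2,0,-0.2,0],[-0.22,0,-0.22,0],[-0.23,0,-0.23,0]]]'; python3 - <<'E'
from h import *
st(); go(.97,0,.32,-45)
save("scene","s24")
E
```

```text
clock: 31.0
eef_pos: [0.976, -0.008, 0.1871]
orientation: [-0.273, 0.27, -0.653, 0.653]
force: [1.3, -0.3, -9.0]
grip_width: 0.198
t 31.0 p [ 0.976  -0.008   0.1871] jaw -44.9 F [ 1.3 -0.3 -9. ] w 0.198 q [-0.01  1.    0.55  0.    1.58  0.77]
shift [-0.0019 -0.1329 -0.0096] spin 0.1 or -359.9 rows 2.66530667763652 0.01627089045478125
```

View pics/s24.png

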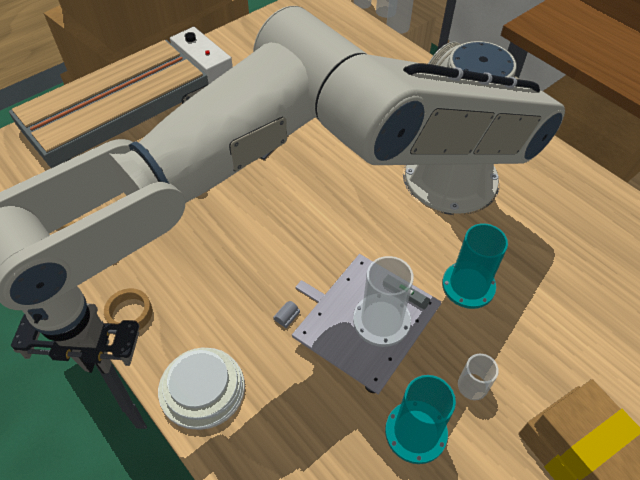

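```bash
python3 -m pendant '[[[0,-0.02,0,0],[0,-0.045,0,0],[0,-0.07,0,0],[0,-0.095,0,0],[0,-0.115,0,0],[0,-0.125,0,0],[0,-0.125,0,0]]]'; python3 - <<'E'
from h import *
st(); go(.96,0,.4,-45)
E
```

```text
clock: 31.75
eef_pos: [0.9765, -0.0147, 0.3122]
orientation: [-0.271, 0.268, -0.652, 0.655]
force: [1.2, -0.3, -9.9]
grip_width: 0.201
t 31.75 p [ 0.9765 -0.0147  0.3122] jaw -45.2 F [ 1.2 -0.3 -9.9] w 0.201 q [-0.02  1.02  0.28 -0.    1.84  0.77]
shift [ 0.0011 -0.0879 -0.0216] spin -0.2 or 359.8 rows 1.80997074423675 0.018549299681969608
```

```bash
python3 -m pendant '[[[0,-0.015,0,0],[0,-0.03,0,0],[0,-0.036,0,0],[0,-0.036,0,0]]]'; python3 - <<'E'
from h import *
st(); save("wrist","w25")
E
```

```text
clock: 32.15
eef_pos: [0.9761, -0.0136, 0.3453]
orientation: [-0.27, 0.269, -0.653, 0.654]
force: [0.6, -1.2, -9.0]
grip_width: 0.201
t 32.15 p [ 0.9761 -0.0136  0.3453] jaw -45.1 F [ 0.6 -1.2 -9. ] w 0.201 q [-0.02  1.06  0.12 -0.    1.96  0.77]
```

View pics/w25.png

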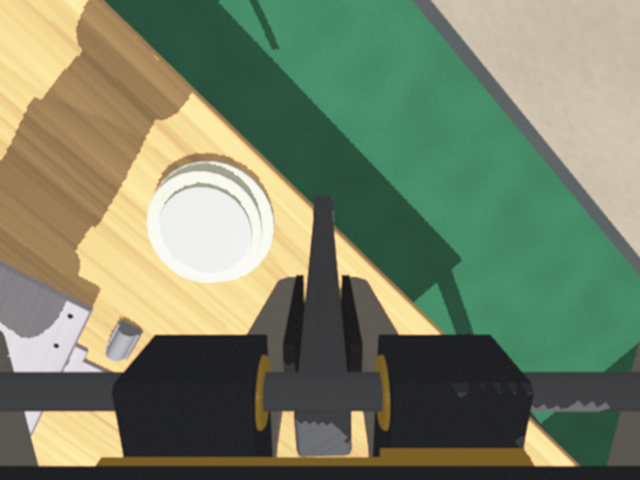

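```bash
python3 -m pendant '[[[0.011,-0.003,-0.004,0],[0.021,-0.01,-0.007,0],[0.042,-0.025,-0.014,0],[0.064,-0.045,-0.021,0],[0.081,-0.065,-0.032,0],[0.1,-0.08,-0.043,0],[0.117,-0.09,-0.053,0],[0.117,-0.09,-0.053,0]]]'; python3 - <<'E'
from h import *
st(); save("scene","s26")
go(.66,-.2,.42,-45)
E
```

```text
clock: 33.0
eef_pos: [0.8531, -0.0589, 0.4379]
orientation: [-0.27, 0.269, -0.653, 0.654]
force: [1.0, 0.1, -8.7]
grip_width: 0.202
t 33.0 p [ 0.8531 -0.0589  0.4379] jaw -45.1 F [ 1.   0.1 -8.7] w 0.202 q [-0.07  0.69  0.64 -0.    1.82  0.72]
shift [ 0.2379  0.0161 -0.0367] spin -0.1 or 359.9 rows 4.824835929656801 0.012373989277929277
```

View pics/s26.png

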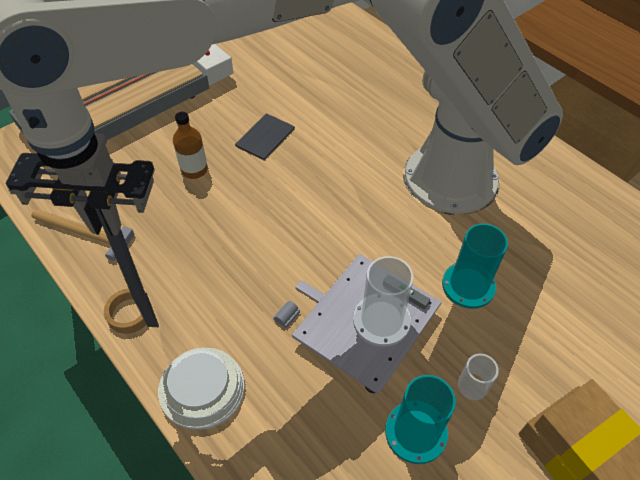

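```bash
python3 - <<'E'
from h import *
go(.67,-.263,.40,-103.5)
E
```

```text
shift [0.2753 0.0361 0.0149] spin 58.4 or -301.6 rows 5.56117072100003 6.79787048103639
```

```bash
python3 -m pendant '[[[0.015,0,0,4],[0.045,0.004,0.002,10],[0.08,0.01,0.004,17],[0.12,0.015,0.006,25],[0.16,0.02,0.008,33],[0.2,0.026,0.01,41],[0.235,0.031,0.012,48],[0.26,0.034,0.014,54],[0.275,0.036,0.015,58.4],[0.275,0.036,0.015,58.4]]]'; python3 - <<'E'
from h import *
st(); save("scene","s27"); save("wrist","w27")
E
```

```text
clock: 34.05
eef_pos: [0.6697, -0.264, 0.3971]
orientation: [0.085, -0.084, -0.702, 0.702]
force: [1.0, 0.2, -9.1]
grip_width: 0.202
t 34.05 p [ 0.6697 -0.264   0.3971] jaw -103.7 F [ 1.   0.2 -9.1] w 0.202 q [-0.38  0.41  1.16 -0.    1.57  1.43]
```

View pics/s27.png

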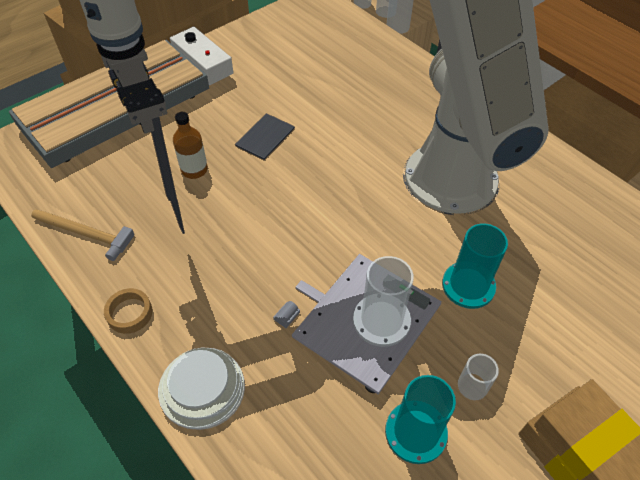

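View pics/w27.png

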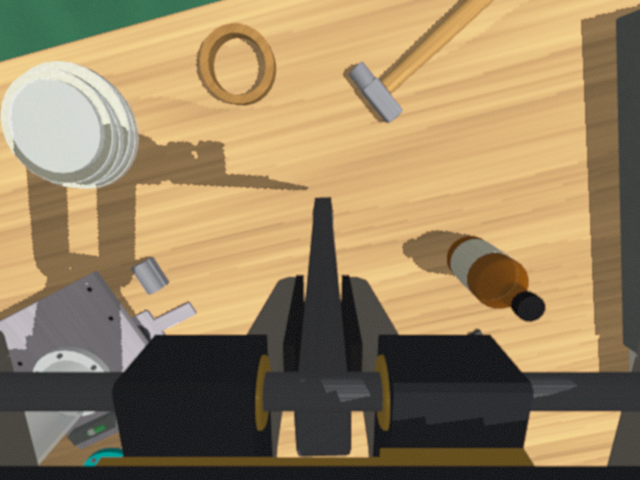

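```bash
python3 -m pendant '[[[0,0.025,0,0],[0.002,0.05,0,0],[0.015,0.066,0,0],[0.037,0.08,0,0],[0.052,0.082,0,0],[0.065,0.085,0,0],[0.079,0.0885,0,0],[0.092,0.0925,0,0],[0.118,0.103,0,0],[0.118,0.103,0,0]]]'; python3 - <<'E'
from h import *
st(); save("scene","s28")
E
```

```text
clock: 35.15
eef_pos: [0.5562, -0.2338, 0.2997]
orientation: [0.08, -0.084, -0.702, 0.703]
force: [0.5, -0.4, 0.3]
grip_width: 0.095
t 35.15 p [ 0.5562 -0.2338  0.2997] jaw -103.3 F [ 0.5 -0.4  0.3] w 0.095 q [-0.4   0.25  1.59 -0.    1.3   1.4 ]
```

View pics/s28.png

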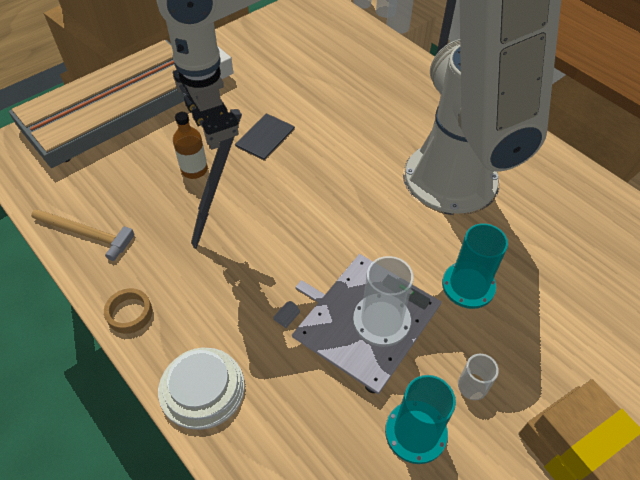

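```bash
python3 -m pendant '[[[0,-0.02,0,0],[0,-0.05,0,0],[0,-0.08,0,0],[0,-0.08,0,0],[0,-0.08,0,0],[0,-0.08,0,0]]]'; python3 - <<'E'
from h import *
st(); save("scene","s29")
E
```

```text
clock: 35.8
eef_pos: [0.5571, -0.234, 0.3749]
orientation: [-0.082, 0.082, 0.702, -0.702]
force: [-0.1, 0.7, -0.1]
grip_width: 0.006
t 35.8 p [ 0.5571 -0.234   0.3749] jaw -103.4 F [-0.1  0.7 -0.1] w 0.006 q [-0.4   0.21  1.47  0.    1.46  1.4 ]
```

View pics/s29.png

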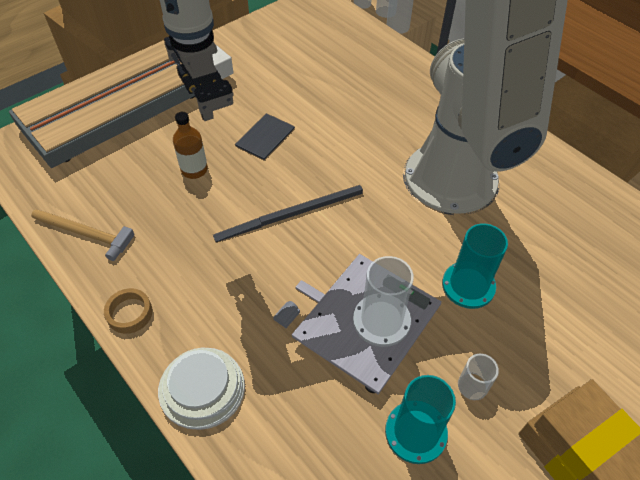

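```bash
python3 - <<'E'
from h import *
go(.52,-.1,.36,13.5)
E
python3 -m pendant '[[[-0.01,0.01,-0.13,-8],[-0.01,0.01,-0.13,-80],[-0.01,0.01,-0.13,-80],[-0.01,0.01,-0.13,-80],[-0.01,0.01,-0.13,-80],[-0.01,0.01,-0.13,-80],[-0.01,0.01,-0.13,-80],[-0.01,0.01,-0.13,-80],[-0.01,0.01,-0.13,-80],[-0.01,0.01,-0.13,-80]]]'; python3 - <<'E'
from h import *
st(); save("wrist","w30"); save("scene","s30",(190,150,450,345),3); save("top","t30")
go(.52,-.1,.3,13.5)
E
```

```text
shift [ 0.0668  0.0146 -0.1219] spin -116.9 or 243.1 rows 2.7957233683194653 13.608533154583254
clock: 36.85
eef_pos: [0.5965, -0.1102, 0.3644]
orientation: [0.39, -0.39, 0.59, -0.59]
force: [-0.2, -1.0, -0.0]
grip_width: 0.003
t 36.85 p [ 0.5965 -0.1102  0.3644] jaw -23.1 F [-0.2 -1.  -0. ] w 0.003 q [-0.19  0.22  1.48 -0.    1.44  0.22]
shift [ 0.0212  0.0648 -0.0742] spin -37.0 or 323.0 rows 2.0153474261435353 4.309600539426552
```

View pics/w30.png

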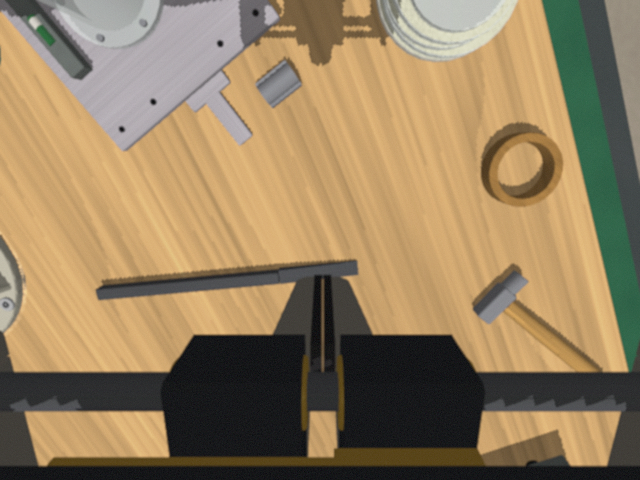

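View pics/s30.png

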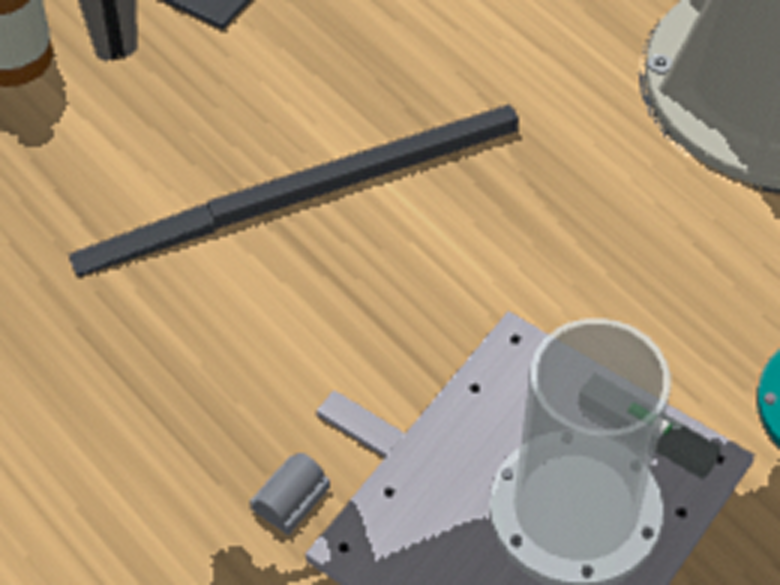

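View pics/t30.png

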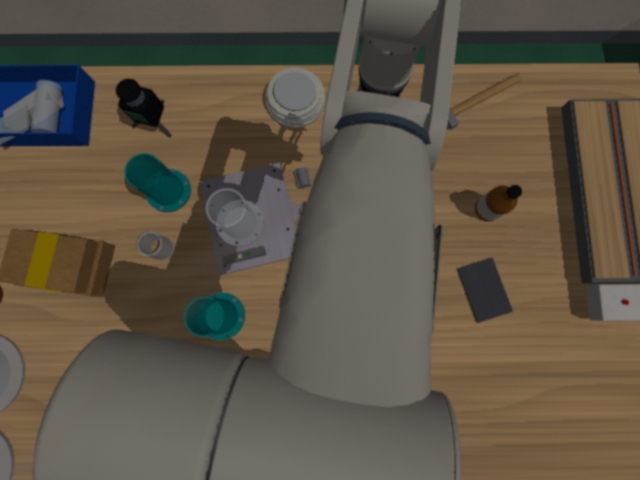

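```bash
python3 - <<'E'
from h import *
save("wrist","w31",(90,0,310,165),3.6)
for c,t,z in [("scene","column",.046),("top","column",.046),("scene","bottle",0),("top","bottle",0),("wrist","shim_head",.004),("scene","shim_head",.004),("wrist","shim_tab",.004),("scene","shim_tab",.004),("wrist","plate_foot",.008),("scene","plate_foot",.008),("scene","bar_mid",.0095),("wrist","bar_mid",.0095)]:
    print(c,t,[(np.round(ray(c,r["point"],z),3).tolist(),round(r["p"],2)) for r in env.spot_point(c,t)[:3]])
E
```

```text
scene column [([0.577, 0.431, 0.046], 0.62)]
top column [([0.458, 0.213, 0.046], 0.86), ([0.225, 0.243, 0.046], 0.79), ([0.543, 0.402, 0.046], 0.62)]
scene bottle [([0.369, -0.177, 0.0], 0.27)]
top bottle [([0.504, -0.47, 0.0], 0.74), ([0.468, 0.217, 0.0], 0.73)]
wrist shim_head [([0.502, 0.096, 0.004], 0.74), ([0.501, 0.098, 0.004], 0.66)]
scene shim_head [([0.506, 0.099, 0.004], 0.49)]
wrist shim_tab []
scene shim_tab [([0.514, 0.03, 0.004], 0.7)]
wrist plate_foot [([0.501, 0.1, 0.008], 0.82)]
scene plate_foot [([0.499, 0.1, 0.008], 0.93)]
scene bar_mid [([0.378, -0.168, 0.01], 0.67)]
wrist bar_mid [([0.384, -0.171, 0.009], 0.64), ([0.586, 0.1, 0.009], 0.44)]
```

View pics/w31.png

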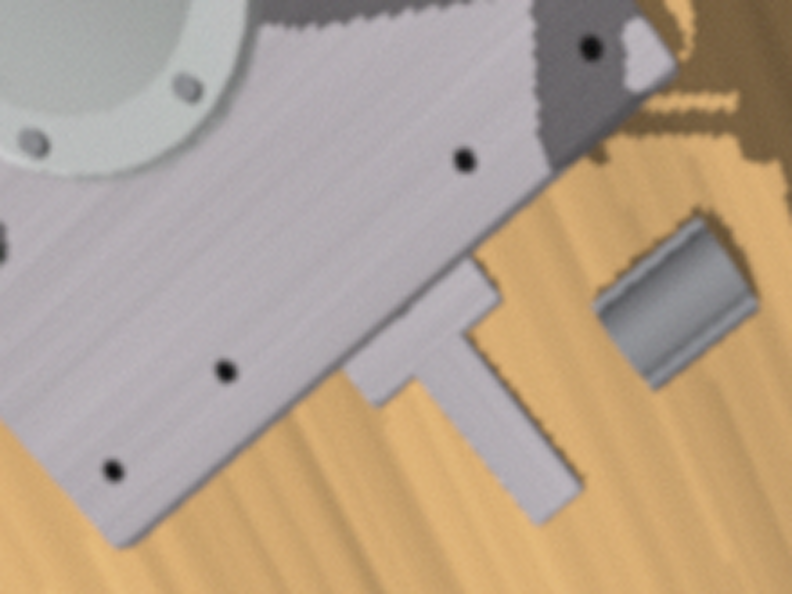

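```bash
python3 - <<'E'
from h import *
uv=lambda p:np.round([p[0]*.9725+p[1]*.233,-.233*p[0]+.9725*p[1]],4)
W=lambda a,b,z:uv(ray("wrist",(90+a/3.6,b/3.6),z))
print("corner low",W(122,548,.033),W(677,68,.033),W(677,66,.046))
print("holes",[W(*q,.046) for q in((113,471),(226,371),(464,160),(591,47))])
print("head rear",W(380,405,.008),W(500,298,.008),"tab end",W(541,523,.008),W(583,487,.008))
E
```

```text
corner low [ 0.3777 -0.0449] [ 0.64   -0.0453] [ 0.6394 -0.0485]
holes [array([ 0.4   , -0.0278]), array([ 0.4553, -0.0277]), array([ 0.5651, -0.0275]), array([ 0.6204, -0.0273])]
head rear [ 0.4818 -0.059 ] [ 0.5425 -0.0579] tab end [ 0.5023 -0.1283] [ 0.5238 -0.1278]
```

```bash
python3 - <<'E'
from h import *
print(env.sign_off()); st()
E
```

```text
the job is handed in; nothing more can be done
None
the job is handed in; nothing more can be done
```

The plate now rests level on the shim and the bar lies flat on the bench, clear of plate and block. However, the bar slipped from the grip and fell the last part of the way. I handed the job in at about 37 s.

I slid the bar's tip in under the plate edge and over the block, then levered the free end down to the bench, and the bar's weight held the plate up. I slid the shim's head in under the raised foot and let go. Then I raised the bar so the plate came down on the shim, and drew the bar out sideways.

**What went wrong**
- **Wrong move:** one typed move had the wrong sign and carried the bar out past the table's +x edge. It stayed in the grip and I brought it back over the bench. I saw nothing touched or moved.
- **Dropped bar:** while I was laying it down, the bar slipped out of the fingers at a steep angle and fell flat. It landed about where I meant to put it and hit nothing.

**Last checks**
- **Shim:** the foot is fully on the head, but the head's centre measures about 4–6 mm forward of the foot and 2–3 mm to the side. Before the plate was lowered the forward offset was about 3 mm.
- **Plate:** its lower front edge measures the same at both corners, and the bubble looks centred.
- **Block:** it looks unmoved in the pictures.
- **Column:** it stands where it was relative to the plate's holes. The point network placed it about 1 cm off its earlier estimate, but the scene picture shows no shift.
- **Bottle:** it is upright. The top camera puts it within about 1 cm of the start; the scene network did not find it in the last picture.

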